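# Load four sensor housings into their dispensing fixtures

### The arm

A 7-joint arm with a two-finger parallel gripper is mounted at the origin on the work surface. World frame = base frame: x ahead of the robot, y to its left, z up, the work surface at z = 0. Lengths are in m, angles in rad, forces in N, time in s.
With the tool pointing down it reaches from about 0.35 to 0.9 m from the base axis. Payload 19.9 kg.
Tool frame: the origin (TCP) lies at the very end of the fingers, on their centre line; the grasp point (between the pads) lies 19 mm behind it; x points along the fingers, y is the direction in which the jaws open and shut, and the axes are right-handed (so a half turn about x gives the same grasp; the last joint's range is limited). The gripper opens to 94 mm and grips with 3 to 60 N. Pads are 16 mm wide; open, the fingers measure 119 mm over their backs; the gripper's body (75 mm by 177 mm) begins 78 mm behind the grasp point.
Start: joints at [-1.185, 0.417, -0.01, 1.614, 0.005, 1.111, -0.053], TCP at [0.259, 0.569, 0.168] pointing down, gripper open.
Joint ranges: [-2.81, 2.81], [-0.39, 2.02], [-1.27, 1.25], [0.06, 2.57], [-1.19, 4.33], [0.19, 2], [-2.82, 2.82]. Speed limits (rad/s): [1.89, 1.89, 2.39, 2.39, 3.01, 3.01, 3.01].

### API

Orientations are given as a rotation vector (axis times angle).
In Python, from rig import arm gives the robot as it stands.
- The arm moves only by the tool carry_out, never from a script. Its argument "plan" is a list that holds one entry, the list of rows, each a list of 5 numbers: the finger opening in mm, from 0 to 94, then the shift along the tool's x, y, z in mm, then the turn about the tool's x in rad. A call has 1 to 10 rows; each row is the pose to reach, as a shift and turn from the pose commanded when the call began, along the tool's axes at that moment; what a row does not reach only later rows make up. A row lasts 1/10 s, in which the tool goes at most 50 mm and 8.59 degrees, less where a joint would pass 70% of its speed; a pose out of reach is approached as far as the arm can. A call with a gripper value outside its range is refused whole. The fingers move at their own pace and stop on an object; "force" is the grip in N (left out, the last holds). Time passes only in rows, so rows that repeat a pose let the fingers close. It gives the time, the measured TCP pose, the force and the opening at its end, in the units of the state.
- arm.get_state(): the state, without advancing time (a new reading comes with each control period).
- arm.read_camera(name): name is "scene" or "top"; returns the picture (480x640x3 uint8, red, green, blue); there is no depth.
- arm.calibration(name): a dict with "mtx" (3x3 intrinsics, pixels), "xyz" and "rotation" of the camera in the world. Camera axes: x right, y up, looking along -z (the intrinsics and any distortion apply to the point x, -y, -z); pixel columns grow to the right and rows downward; lengths in m; the calibration is good to about 2 mm. A picture is of the moment at which its call begins. calibration takes no time and is no camera call.
- arm.job_done(): hands the job in, once; it reports no verdict.
The state is a dict: "time": time; "joint_positions": joint angles; "qd": joint speeds; "joint_efforts": joint torques, N m; "ee_pos": TCP position; "tcp_rot": TCP orientation; "contact_force": force on the tool from outside, world axes, zero at the start; "torque": the same for the moment, N m; "gripper_width": finger opening in m.
Only numpy, scipy, OpenCV 4.12 (cv2) and the standard library are available. Lean on these libraries where they do the work, as an engineer would, in place of code of your own. Each camera call takes 0.05 s, during which the arm holds its last target.

### The job

Load the orange dispensing fixtures for the next glue run: set each of the four housings, open side up, into the fixture whose pocket has its shape and size (large round, small round, square, oblong), lying flat on the pocket floor with its sides in line with the pocket's. Set them down gently, do not drop them, and leave the amber jar and the box of dispensing tips standing where they are.

Things in the scene. Friction and masses are not known exactly. Their poses are not given: they have to be found in the camera images.
- large_round: Large round housing: a bare aluminium cup, 56 mm diameter, about 150 g, 36 mm tall, open on top with a green circuit board 7 mm below the rim. Loose, standing upright on the bench, rigid; to be gripped across the outside (not by its rim). Origin: centre of its underside; z up.
- small_round: Small round housing: a black plastic cup, 40 mm diameter, about 60 g, 36 mm tall, open on top with a green circuit board 7 mm below the rim. Loose, standing upright on the bench, rigid; to be gripped across the outside (not by its rim). Origin: centre of its underside; z up.
- square: Square housing: a white plastic box, 46 x 46 mm, sides along its x and y axes, about 90 g, 36 mm tall, open on top with a green circuit board 7 mm below the rim. Loose, standing upright on the bench, rigid; to be gripped across the outside (not by its rim). Origin: centre of its underside; z up.
- oblong: Oblong housing: a blue plastic box, 66 mm along its x axis and 34 mm along its y axis, about 90 g, 36 mm tall, open on top with a green circuit board 7 mm below the rim. Loose, standing upright on the bench, rigid; to be gripped across the outside (not by its rim). Origin: centre of its underside; z up.
- fixture_large_round: Orange dispensing fixture, a plate 100 x 100 mm and 12 mm thick fixed to the bench, with a pocket in its middle, 7 mm deep with a black floor 5 mm above the bench: a round pocket of 68 mm diameter. It is the nest for the large round housing, with 6 mm of play all round. Origin: centre of its underside, straight under the pocket's centre; z up.
- fixture_small_round: Orange dispensing fixture, a plate 100 x 100 mm and 12 mm thick fixed to the bench, with a pocket in its middle, 7 mm deep with a black floor 5 mm above the bench: a round pocket of 52 mm diameter. It is the nest for the small round housing, with 6 mm of play all round. Origin: centre of its underside, straight under the pocket's centre; z up.
- fixture_square: Orange dispensing fixture, a plate 100 x 100 mm and 12 mm thick fixed to the bench, with a pocket in its middle, 7 mm deep with a black floor 5 mm above the bench: a square pocket of 58 x 58 mm, its sides along the body's x and y axes. It is the nest for the square housing, with 6 mm of play all round. Origin: centre of its underside, straight under the pocket's centre; z up.
- fixture_oblong: Orange dispensing fixture, a plate 100 x 100 mm and 12 mm thick fixed to the bench, with a pocket in its middle, 7 mm deep with a black floor 5 mm above the bench: an oblong pocket, 78 mm along the body's x axis and 46 mm along its y axis. It is the nest for the oblong housing, with 6 mm of play all round. Origin: centre of its underside, straight under the pocket's centre; z up.
- jar: Small amber jar with a black cap, 34 mm diameter, 45 mm tall, loose, standing among the housings and fixtures. Not part of the job. Origin: centre of its underside. (A roll of amber tape, 48 mm across and 12 mm high, lies in a similar place and is not tracked; nothing among the housings and fixtures is taller than this jar.)
- tip_box: Small white open box of coloured dispensing tips, 36 x 36 mm, tips reaching 30 mm high, loose, standing among the housings and fixtures. Not part of the job. Origin: centre of its underside. (Taller equipment stands only along the far edge of the bench, beyond x = 0.75 m, and at its sides, beyond 0.5 m left and right.)

How it is judged:
By the outcome, as a careful person would: the job done as asked, in the order asked, and still so for the second after the job is handed in, with the robot touching nothing.
It also fails if it takes over 99 s, if anything falls off the work surface, if the arm or the gripper's body presses on something with over 40 N, if the wrist force passes 120 N, or if a joint passes its speed limit or range.

## Working session

There is one attempt and no reset: what is moved stays moved. The work goes in short steps, Python scripts to look and compute and a tool call to move; the robot and the scene stay as the last step left them, time stands still between calls to the robot, and variables do not carry over. Pictures are saved under pics/ and viewed, and the job is handed in when it is done.

Besides the shell and the picture viewer there is one more tool, called after "Emit:" as name([rows], argument=value, ...), one row to a line, values as JSON. carry_out: Moves the arm, as the interface text tells. Its arguments: {"type":"object","properties":{"plan":{"type":"array","items":{"type":"array","items":{"type":"array","items":{"type":"number"}}}},"force":{"type":"number"}},"required":["plan"]}

```bash
mkdir -p pics
python3 - <<'E'
from rig import arm
import cv2
s=arm.get_state()
for k,v in s.items(): print(k,v)
for n in("top","scene"):
    im=arm.read_camera(n); cv2.imwrite(f"pics/{n}0.png",im[:,:,::-1]); print(n,arm.calibration(n))
E
```

```text
time 0.0
joint_positions [-1.18546953  0.41795724 -0.01033536  1.61413776  0.00470326  1.11074702
 -0.05299751]
qd [ 3.08665961e-05 -7.50564153e-04 -1.23077641e-03  1.29021776e-03
  6.83352137e-04 -9.11898995e-04  2.70223425e-04]
joint_efforts [ 2.43460127e-04 -8.51259685e+01  6.38481081e-01 -4.25985646e+01
 -4.89715766e-02  1.86979305e-02  1.55111757e-04]
ee_pos [0.25856347 0.56854501 0.16725093]
tcp_rot [ 0.33378564  1.54493332 -0.33570158]
contact_force [ 0.10355642  0.44406042 -0.12042747]
torque [-0.02258861  0.01984207 -0.00486396]
gripper_width 0.09397301370787679
top {'mtx': array([[577.57708922,   0.        , 322.58187667],
       [  0.        , 577.57708922, 245.65077454],
       [  0.        ,   0.        ,   1.        ]]), 'xyz': array([ 0.33812388, -0.01892399,  1.10951008]), 'rotation': array([ 0.15679561, -0.12452985, -1.54423114])}
scene {'mtx': array([[559.91829656,   0.        , 317.59751267],
       [  0.        , 559.91829656, 238.95310017],
       [  0.        ,   0.        ,   1.        ]]), 'xyz': array([1.00172333, 0.24790736, 0.96703892]), 'rotation': array([0.32707399, 0.51623521, 1.99613705])}
```

View pics/top0.png

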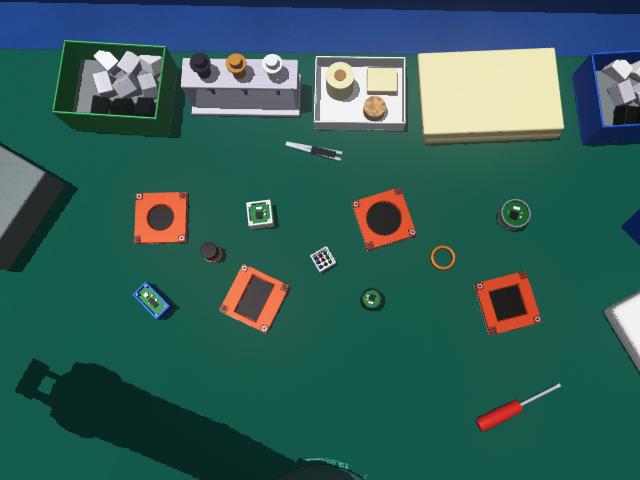

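View pics/scene0.png

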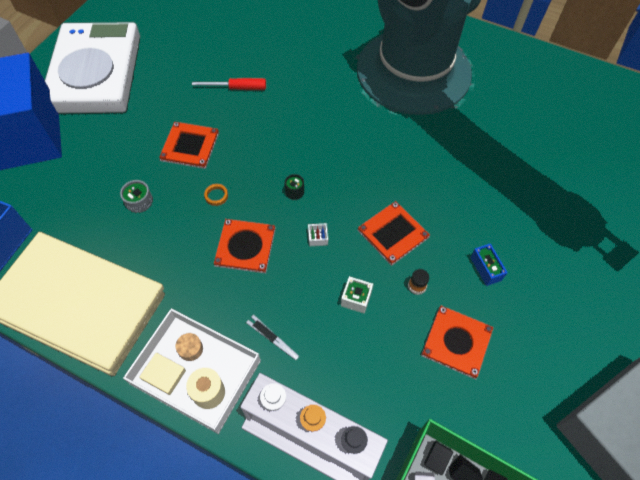

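```bash
cat > h.py <<'E'
import numpy as np, cv2
from scipy.spatial.transform import Rotation as R
from rig import arm
def cam(n):
    c=arm.calibration(n); Rm=R.from_rotvec(c["rotation"]).as_matrix(); return c["mtx"],np.array(c["xyz"]),Rm
def proj(n,P):
    K,t,Rm=cam(n); q=(np.atleast_2d(P)-t)@Rm; q=q*[1,-1,-1]; u=q@K.T; return u[:,:2]/u[:,2:]
def back(n,uv,z):
    K,t,Rm=cam(n); uv=np.atleast_2d(uv).astype(float)
    d=np.c_[uv,np.ones(len(uv))]@np.linalg.inv(K).T*[1,-1,-1]@Rm.T
    return t+d*((z-t[2])/d[:,2])[:,None]
def crop(im,c,w,name,s=8):
    x,y=c; cv2.imwrite(name,cv2.resize(im[y-w:y+w,x-w:x+w,::-1],None,fx=s,fy=s,interpolation=cv2.INTER_CUBIC))
E
python3 - <<'E'
from h import *
print(arm.calibration("top").keys())
for n in("top","scene"): print(proj(n,[[0.2586,.5685,.167],[0,0,0],[.5,0,0]]))
print(R.from_rotvec(arm.get_state()["tcp_rot"]).as_matrix().round(3))
im=cv2.imread("pics/top0.png")[:,:,::-1]
tiles=[]
for c in [(161,218),(384,218),(255,298),(508,302),(514,214),(372,299),(260,214),(152,300),(211,252),(322,259)]:
    x,y=c; t=cv2.resize(im[y-36:y+36,x-36:x+36,::-1],(288,288),interpolation=cv2.INTER_CUBIC); tiles.append(t)
cv2.imwrite("pics/fix.png",np.vstack([np.hstack(tiles[:2]),np.hstack(tiles[2:4])]))
cv2.imwrite("pics/hou.png",np.vstack([np.hstack(tiles[4:6]),np.hstack(tiles[6:8])]))
E
```

```text
dict_keys(['mtx', 'xyz', 'rotation'])
[[-33.8743139  392.28948309]
 [319.02724006 542.82564814]
 [325.40137364 265.69545723]]
[[680.22319768 207.24914555]
 [413.61968207  70.87049559]
 [317.85299609 231.67413448]]
[[-0.     0.414  0.91 ]
 [-0.001  0.91  -0.414]
 [-1.    -0.001  0.   ]]
```

View pics/fix.png

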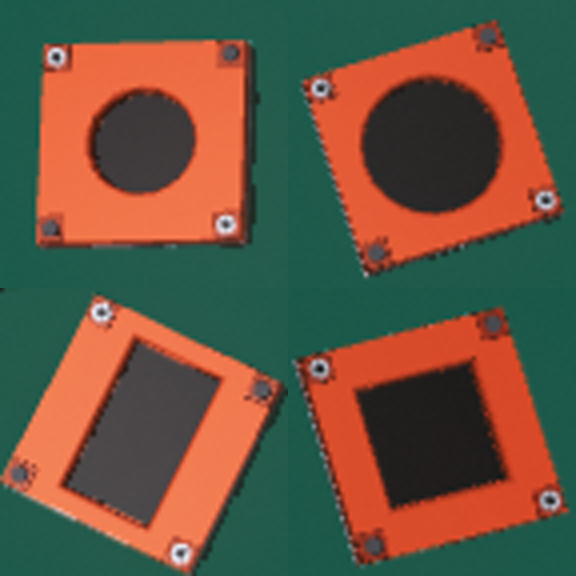

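View pics/hou.png

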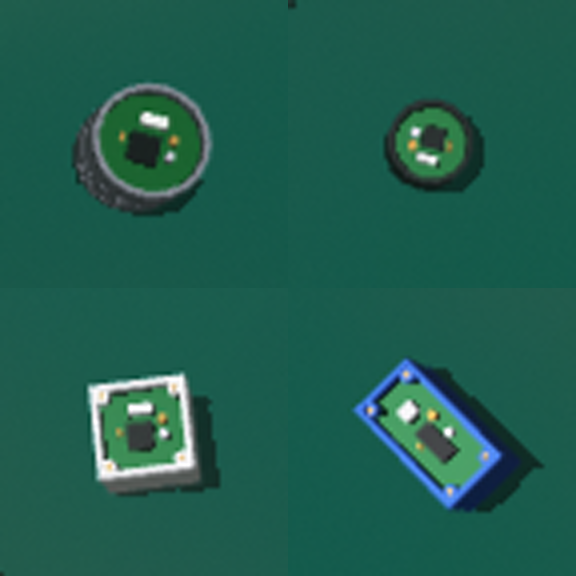

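Run:
```python
from h import *
im=cv2.imread("pics/scene0.png")
def sheet(cs,fn):
    t=[cv2.resize(im[y-36:y+36,x-36:x+36],(288,288),interpolation=cv2.INTER_CUBIC) for x,y in cs]
    cv2.imwrite(fn,np.vstack([np.hstack(t[:2]),np.hstack(t[2:])]))
sheet([(458,341),(245,245),(394,232),(189,144)],"pics/sfix.png")
sheet([(136,195),(293,187),(357,294),(490,263)],"pics/shou.png")
```

```text
(no output)
```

View pics/sfix.png

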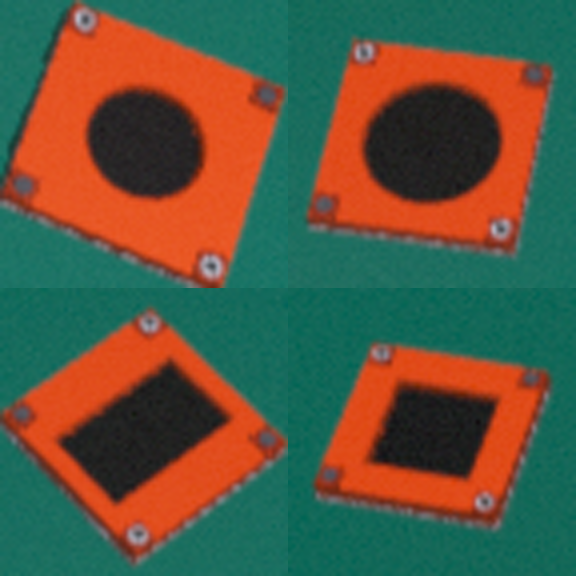

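View pics/shou.png

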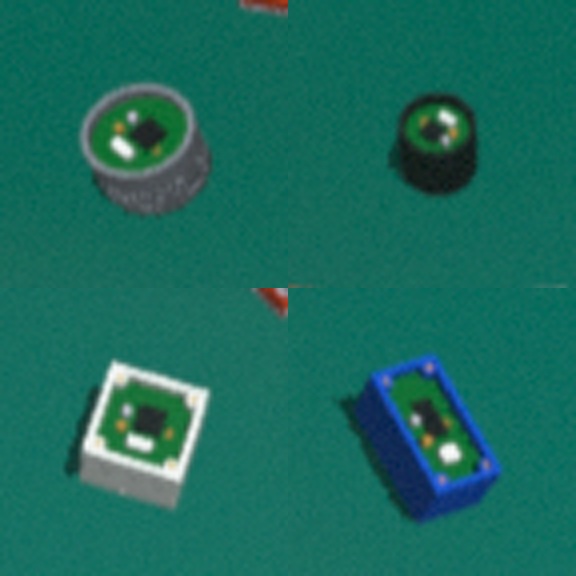

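```bash
cat > m.py <<'E'
from h import *
def px(c,t): return np.array(c)-36+(np.array(t,float)+.5)/4-.5
F={"small":[((161,218),[(57,57),(231,53),(226,224),(50,228)]),((458,341),[(85,19),(267,96),(210,266),(23,185)])],
"large":[((384,218),[(32,88),(199,35),(257,201),(88,252)]),((245,245),[(76,52),(247,75),(213,229),(36,204)])],
"oblong":[((255,298),[(101,24),(261,102),(180,265),(20,186)]),((394,232),[(149,36),(268,151),(138,247),(22,127)])],
"square":[((508,302),[(31,81),(204,36),(262,212),(85,258)]),((189,144),[(93,65),(244,91),(197,213),(42,187)])]}
H={"large":[((514,214),[(152.5,141.5)]),((136,195),[(139.5,132)])],
"small":[((372,299),[(144,141)]),((293,187),[(150,126)])],
"square":[((260,214),[(90,97),(184,87),(195,175),(100,189)]),((357,294),[(113,73),(210,102),(179,188),(82,161)])],
"oblong":[((152,300),[(67,121),(118,72),(213,167),(162,220)]),((490,263),[(83,89),(148,67),(212,182),(148,205)])]}
for nm,D,z in(("fix",F,.0125),("hou",H,.036)):
  for k,v in D.items():
    for n,(c,t) in zip(("top","scene"),v):
        P=back(n,px(c,t),z)[:,:2]
        o=[f"{nm} {k:7s} {n:5s}",(P.mean(0)*1000).round(1)]
        if len(P)==4:
            e=np.roll(P,-1,0)-P; o+=[np.degrees(np.arctan2(e[:,1],e[:,0])).round(1),(np.linalg.norm(e,axis=1)*1000).round(1)]
        print(*o)
E
python3 m.py
```

```text
fix small   top   [588.5 326.3] [ -87.6 -177.8   92.5    2.4] [86.2 85.9 86.  86. ]
fix small   scene [588.3 326.1] [  91.9    2.1  -87.6 -177.4] [86.2 85.6 85.5 86.3]
fix large   top   [ 595.2 -111.2] [ -70.8 -161.2  108.2   19.1] [86.2 87.1 85.6 85.7]
fix large   scene [ 595.6 -111.6] [ 108.7   18.8  -71.4 -161.1] [86.4 86.  86.2 85.8]
fix oblong  top   [434.1 134.8] [-114.6  155.5   65.5  -24. ] [86.2 85.6 85.4 85.8]
fix oblong  scene [434.6 134.6] [  66.2  -24.4 -114.2  156.2] [86.1 86.2 85.2 85.6]
fix square  top   [ 436.  -346.1] [ -74.2 -163.9  105.6   15.6] [85.6 86.  86.3 85.8]
fix square  scene [ 436.6 -346.4] [ 105.4   15.5  -74.  -164. ] [86.5 85.  85.7 86. ]
hou large   top   [ 603.2 -359.4]
hou large   scene [ 605.6 -357.4]
hou small   top   [436.2 -87.8]
hou small   scene [437.9 -86.2]
hou square  top   [596.2 128.5] [ -82.7 -170.8   99.7    8.7] [45.4 43.7 45.7 45.6]
hou square  scene [595.  128.6] [  99.     6.6  -79.4 -171.8] [46.3 45.2 45.1 46.4]
hou oblong  top   [423.6 324.4] [ -43.3 -132.1  138.7   47. ] [32.3 64.8 33.4 65.9]
hou oblong  scene [424.5 324.3] [ 137.5   45.9  -42.1 -133.1] [34.8 64.1 33.7 64.3]
```

```bash
cat > g.py <<'E'
import sys
from h import *
# usage: g.py x y z(mm) psi(deg)
s=arm.get_state(); Rm=R.from_rotvec(s["tcp_rot"]).as_matrix(); p=np.array(s["ee_pos"])*1000
psi=np.degrees(np.arctan2(Rm[1,1],Rm[0,1]))
print("t",round(s["time"],2),"tcp",p.round(1),"psi",round(psi,2),"tilt",Rm[:,0].round(3),"w",round(s["gripper_width"]*1000,1),"F",np.round(s["contact_force"],1),"q",np.round(s["joint_positions"],2))
a=[float(v) for v in sys.argv[1:]]
for i in range(0,len(a),4):
    x,y,z,t=a[i:i+4]
    d=(psi-t+180)%360-180
    print("->",(Rm.T@(np.array([x,y,z])-p)).round(1),"turn",round(np.radians(d),3))
E
python3 g.py 604.4 -358.4 120 65.5
python3 -c "
from h import *
print(back('top',[(211,247),(322,256),(443,257)],.03))"
```

```text
t 0.1 tcp [258.6 568.6 167.3] psi 65.55 tilt [-0.    -0.001 -1.   ] w 94.0 F [-0.5 -0.6  0.1] q [-1.19  0.42 -0.01  1.61  0.    1.11 -0.05]
-> [  48.2 -700.6  698.5] turn 0.001
[[ 0.52704219  0.21834424  0.03      ]
 [ 0.51402957  0.00635153  0.03      ]
 [ 0.51682455 -0.22188072  0.03      ]]
```

Emit:
carry_out([
  [[94,30,-350,350,0],[94,30,-350,350,0],[94,30,-350,350,0],[94,30,-350,350,0],[94,30,-350,350,0],[94,30,-350,350,0],[94,30,-350,350,0],[94,30,-350,350,0],[94,30,-350,350,0],[94,30,-350,350,0]],
], force=25)

```text
time: 1.1
ee_pos: [0.4327, 0.1031, 0.1378]
tcp_rot: [0.335, 1.545, -0.335]
contact_force: [0.9, 1.2, 0.1]
gripper_width: 0.0942
```

```bash
python3 g.py 604.4 -358.4 110 65.5
```

```text
t 1.1 tcp [432.7 103.1 137.8] psi 65.52 tilt [ 0.  0. -1.] w 94.2 F [0.9 1.2 0.1] q [-0.57  0.13  0.29  2.08 -0.05  0.94  0.89]
-> [  27.8 -348.9  347.5] turn 0.0
```

Emit:
carry_out([
  [[94,28,-350,348,0],[94,28,-350,348,0],[94,28,-350,348,0],[94,28,-350,348,0],[94,28,-350,348,0],[94,28,-350,348,0],[94,28,-350,348,0],[94,28,-350,348,0],[94,28,-350,348,0],[94,28,-350,348,0]],
])

```text
time: 2.1
ee_pos: [0.6044, -0.3595, 0.1092]
tcp_rot: [0.335, 1.545, -0.335]
contact_force: [1.2, 0.8, 0.6]
gripper_width: 0.0941
```

Emit:
carry_out([
  [[94,0,0,0,0],[94,0,0,0,0]],
])

```text
time: 2.3
ee_pos: [0.6037, -0.3579, 0.1089]
tcp_rot: [0.336, 1.546, -0.336]
contact_force: [-0.0, 0.3, 0.5]
gripper_width: 0.0941
```

```bash
python3 g.py 604.4 -358.4 12 65.5
```

```text
t 2.3 tcp [ 603.7 -357.9  108.9] psi 65.46 tilt [-0.001  0.    -1.   ] w 94.1 F [-0.   0.3  0.5] q [ 0.2   0.65  0.45  1.46 -0.3   1.1   1.85]
-> [96.9 -0.1  1. ] turn -0.001
```

Emit:
carry_out([
  [[94,40,0,1,0],[94,75,0,1,0],[94,97,0,1,0],[94,97,0,1,0],[56,97,0,1,0],[50,97,0,1,0],[50,97,0,1,0],[50,97,0,1,0],[50,97,0,1,0],[50,97,0,1,0]],
], force=25)

```text
time: 3.3
ee_pos: [0.6053, -0.3577, 0.0132]
tcp_rot: [0.335, 1.544, -0.335]
contact_force: [-0.6, 0.5, 0.5]
gripper_width: 0.0513
```

```bash
python3 g.py 595.4 -111.4 12 65.5
```

```text
t 3.3 tcp [ 605.3 -357.7   13.2] psi 65.55 tilt [ 0. -0. -1.] w 51.3 F [-0.6  0.5  0.5] q [ 0.22  0.75  0.41  1.52 -0.35  0.94  1.88]
-> [   1.1  220.1 -111. ] turn 0.001
```

```bash
python3 - <<'E'
from h import *
a=arm.read_camera("top"); b=arm.read_camera("scene")
f=lambda im,x,y:cv2.resize(im[y-50:y+50,x-50:x+50,::-1],(400,400),interpolation=cv2.INTER_CUBIC)
cv2.imwrite("pics/c1.png",np.hstack([f(a,514,200),f(b,136,185)]))
E
python3 g.py
```

```text
t 3.4 tcp [ 605.2 -357.7   13. ] psi 65.55 tilt [ 0. -0. -1.] w 50.4 F [-0.3  1.7 -0.6] q [ 0.22  0.75  0.41  1.52 -0.35  0.94  1.88]
```

View pics/c1.png

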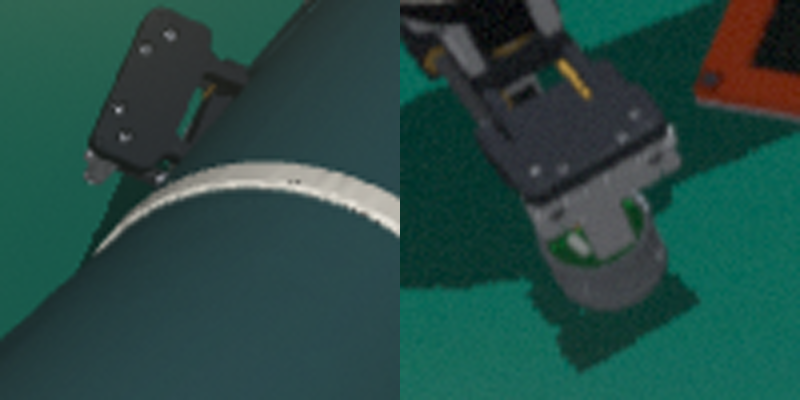

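Run:
```python
from h import *
s=arm.get_state(); T=R.from_rotvec(s["tcp_rot"]).as_matrix(); p=s["ee_pos"]
P=np.array([[0,0,0],[0,.025,0],[0,-.025,0],[-.019,0,0],[-.097,0,0],[-.097,.088,.037],[-.097,.088,-.037],[-.097,-.088,.037],[-.097,-.088,-.037]])@T.T+p
uv=proj("scene",P); print(np.c_[P.round(3),uv.round(1)])
b=arm.read_camera("scene")
for i,(u,v) in enumerate(uv): cv2.circle(b,(int(u),int(v)),1,(255,0,0) if i<4 else (255,255,0),-1)
cv2.imwrite("pics/c2.png",cv2.resize(b[100:250,50:250,::-1],None,fx=4,fy=4,interpolation=cv2.INTER_CUBIC))
```

```text
[[ 6.050e-01 -3.580e-01  1.300e-02  1.376e+02  1.978e+02]
 [ 6.160e-01 -3.350e-01  1.300e-02  1.438e+02  2.060e+02]
 [ 5.950e-01 -3.800e-01  1.300e-02  1.315e+02  1.898e+02]
 [ 6.050e-01 -3.580e-01  3.200e-02  1.351e+02  1.926e+02]
 [ 6.050e-01 -3.580e-01  1.100e-01  1.236e+02  1.693e+02]
 [ 6.750e-01 -2.930e-01  1.100e-01  1.292e+02  2.108e+02]
 [ 6.080e-01 -2.620e-01  1.100e-01  1.649e+02  1.898e+02]
 [ 6.020e-01 -4.530e-01  1.100e-01  8.400e+01  1.496e+02]
 [ 5.350e-01 -4.220e-01  1.100e-01  1.185e+02  1.312e+02]]
```

View pics/c2.png

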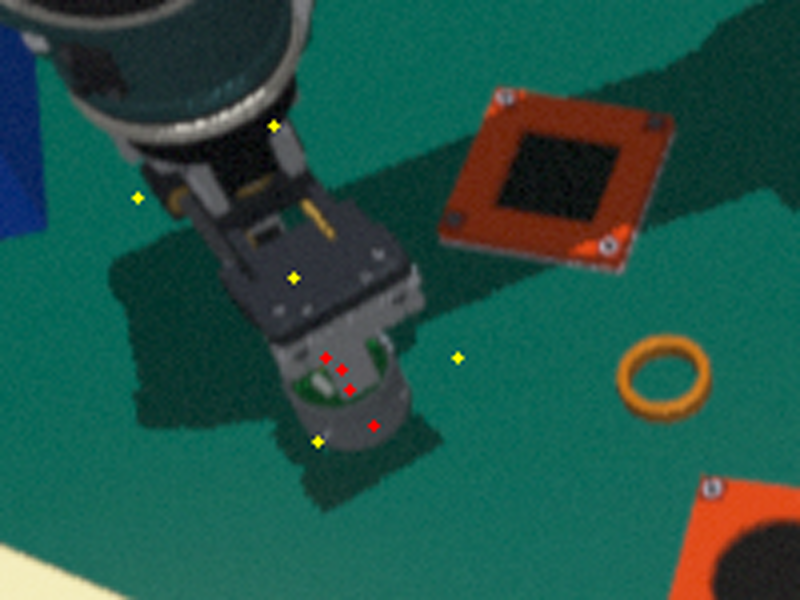

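Run:
```python
from h import *
b=arm.read_camera("scene")
cv2.imwrite("pics/c3.png",cv2.resize(b[130:222,95:175,::-1],None,fx=7,fy=6.4,interpolation=cv2.INTER_CUBIC))
```

```text
(no output)
```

View pics/c3.png

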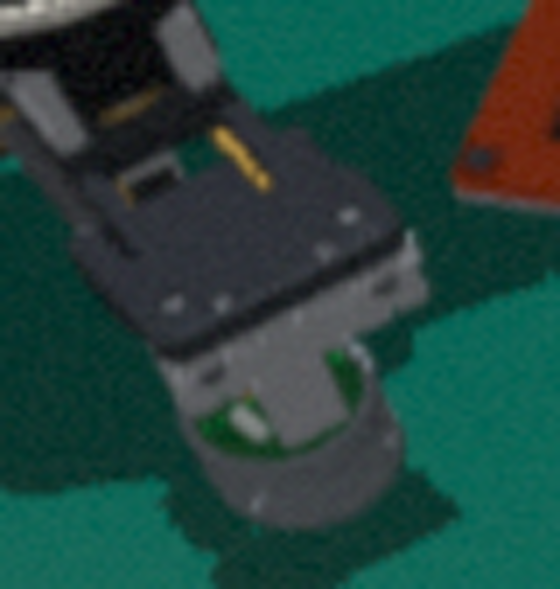

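Emit:
carry_out([
  [[50,-30,0,0,0],[50,-60,0,0,0],[50,-60,0,0,0],[50,-60,0,0,0]],
])

```text
time: 3.9
ee_pos: [0.6055, -0.3578, 0.0734]
tcp_rot: [0.334, 1.544, -0.335]
contact_force: [0.3, -0.2, -1.0]
gripper_width: 0.0499
```

Run:
```python
from h import *
b=arm.read_camera("scene")
s=arm.get_state(); T=R.from_rotvec(s["tcp_rot"]).as_matrix(); p=s["ee_pos"]; print(p, s["gripper_width"])
P=np.array([[0,0,0],[0,.025,0],[0,-.025,0],[0,.0375,0.008],[0,.0375,-0.008],[0,-.0375,0.008],[0,-.0375,-.008],[-.097,0,0]])@T.T+p
uv=proj("scene",P); print(uv.round(1))
c=cv2.resize(b[100:220,60:200],None,fx=5,fy=5,interpolation=cv2.INTER_CUBIC)
for i,(u,v) in enumerate(uv): cv2.circle(c,(int((u-60)*5),int((v-100)*5)),3,(255,0,0) if i<3 else (255,255,0),-1)
cv2.imwrite("pics/c4.png",c[:,:,::-1])
```

```text
[ 0.60507121 -0.35739909  0.07245348] 0.05019968534699381
[[129.5 180.8]
 [135.9 189.3]
 [123.2 172.6]
 [135.4 195.7]
 [142.8 191.4]
 [116.4 170.5]
 [123.7 166.5]
 [114.  149.4]]
```

View pics/c4.png

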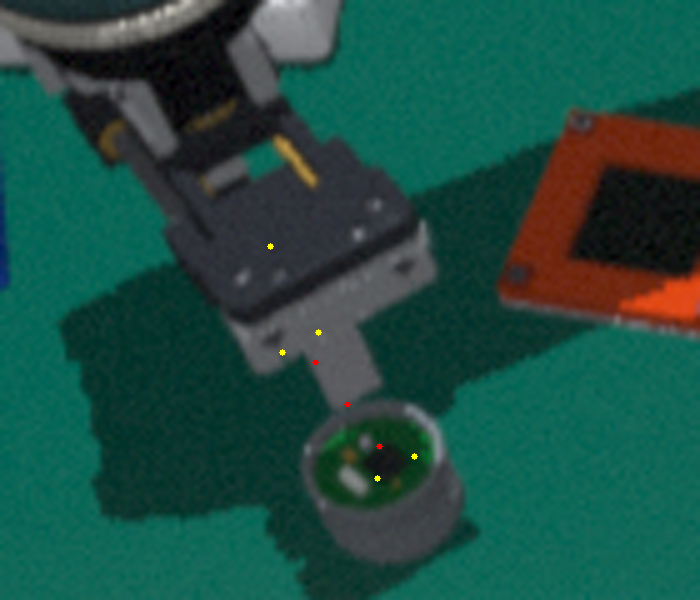

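Emit:
carry_out([
  [[90,-25,0,0,1.4],[90,-25,0,0,1.4],[90,-25,0,0,1.4],[90,-25,0,0,1.4],[90,-25,0,0,1.4],[90,-25,0,0,1.4],[90,-25,0,0,1.4],[90,-25,0,0,1.4],[90,-25,0,0,1.4],[90,-25,0,0,1.4]],
])

```text
time: 4.95
ee_pos: [0.6048, -0.3573, 0.0965]
tcp_rot: [1.399, 1.075, -1.401]
contact_force: [-0.5, -0.4, -0.6]
gripper_width: 0.0897
```

```bash
cat > look.py <<'E'
from h import *
import sys
fn,x0,y0,x1,y1=sys.argv[1],*map(int,sys.argv[2:6]); n=sys.argv[6] if len(sys.argv)>6 else "scene"
b=arm.read_camera(n)
s=arm.get_state(); T=R.from_rotvec(s["tcp_rot"]).as_matrix(); p=s["ee_pos"]; w=s["gripper_width"]/2; print(p, w*2)
P=np.array([[0,0,0],[0,w,0],[0,-w,0],[0,w+.0125,0.008],[0,w+.0125,-0.008],[0,-w-.0125,0.008],[0,-w-.0125,-.008],[-.097,0,0]])@T.T+p
uv=proj(n,P); print(uv.round(1).tolist())
k=min(800//(x1-x0),600//(y1-y0))
c=cv2.resize(b[y0:y1,x0:x1],None,fx=k,fy=k,interpolation=cv2.INTER_CUBIC)
for i,(u,v) in enumerate(uv): cv2.circle(c,(int((u-x0)*k),int((v-y0)*k)),3,(255,0,0) if i<3 else (255,255,0),-1)
cv2.imwrite(fn,c[:,:,::-1])
E
python3 look.py pics/c5.png 60 90 200 210; python3 g.py
```

```text
[ 0.60478734 -0.35718111  0.09644463] 0.0897820142013967
[[126.1, 173.5], [107.0, 187.9], [144.6, 159.5], [98.9, 189.6], [104.2, 194.4], [147.0, 153.4], [152.3, 157.9], [109.9, 140.7]]
t 5.0 tcp [ 604.8 -357.2   96.4] psi -15.01 tilt [-0.002  0.    -1.   ] w 89.8 F [-0.4 -0.1 -0.3] q [ 0.01  0.75  0.77  1.48 -0.55  1.14  0.62]
```

View pics/c5.png

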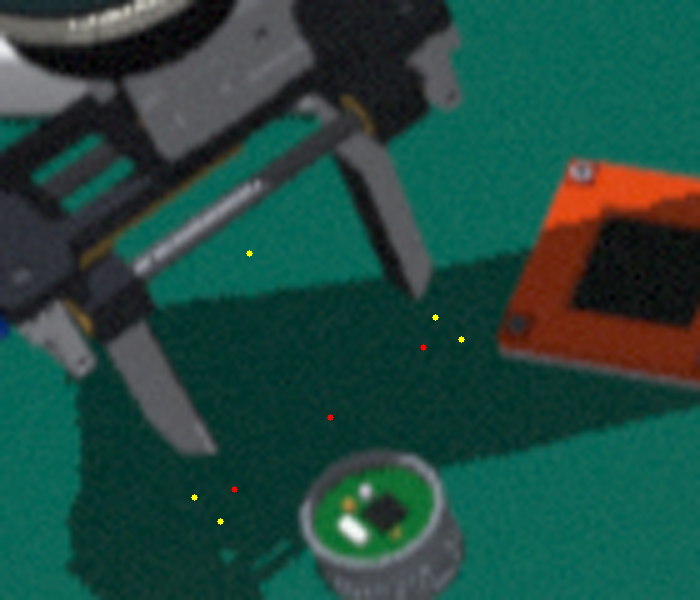

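Emit:
carry_out([
  [[90,40,0,0,0],[90,80,0,0,0],[90,92,0,0,0],[90,92,0,0,0],[90,92,0,0,0]],
])

```text
time: 5.5
ee_pos: [0.6057, -0.3584, 0.0073]
tcp_rot: [1.395, 1.076, -1.395]
contact_force: [-0.4, -0.4, 0.5]
gripper_width: 0.09
```

```bash
python3 look.py pics/c6.png 60 110 200 230; python3 g.py 604.4 -358.4 -13 -15
```

```text
[ 0.60597981 -0.35845174  0.00778955] 0.09026564109859785
[[137.8, 199.4], [120.1, 213.3], [155.0, 185.9], [112.6, 214.9], [117.7, 219.5], [157.1, 180.1], [162.1, 184.3], [124.0, 171.0]]
t 5.55 tcp [ 606.  -358.5    7.8] psi -14.65 tilt [ 0.002 -0.001 -1.   ] w 90.3 F [-0.4  0.3  1.3] q [ 0.04  0.84  0.71  1.53 -0.61  1.    0.67]
-> [20.8 -1.6  0.3] turn 0.006
```

View pics/c6.png

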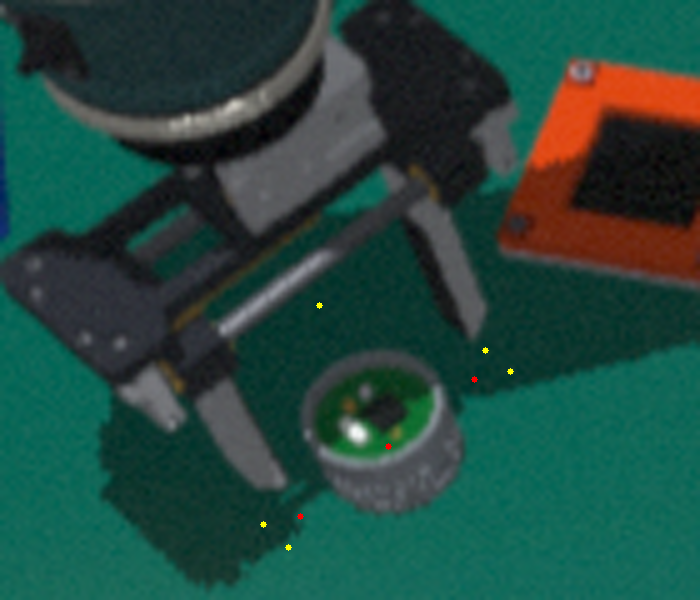

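Emit:
carry_out([
  [[90,5,0,0,0],[90,10,0,0,0],[90,15,0,0,0],[90,15,0,0,0],[90,15,0,0,0]],
])

```text
time: 6.05
ee_pos: [0.6052, -0.3577, -0.0092]
tcp_rot: [1.395, 1.077, -1.395]
contact_force: [0.1, 0.0, 0.8]
gripper_width: 0.0899
```

Emit:
carry_out([
  [[90,1,0,0,0],[90,2,0,0,0],[90,3,0,0,0],[90,3,0,0,0]],
])

```text
time: 6.45
ee_pos: [0.6052, -0.3576, -0.0122]
tcp_rot: [1.395, 1.077, -1.395]
contact_force: [0.7, 0.6, -0.9]
gripper_width: 0.0901
```

```bash
python3 look.py pics/c7.png 60 110 200 230; python3 g.py 604.4 -358.4 -13 -15
```

```text
[ 0.60523117 -0.35765948 -0.01213792] 0.09017209665876764
[[140.9, 204.5], [123.6, 218.3], [157.8, 191.2], [116.2, 220.0], [121.2, 224.5], [159.9, 185.4], [164.8, 189.6], [127.5, 177.1]]
t 6.5 tcp [ 605.2 -357.7  -12.1] psi -14.67 tilt [-0. -0. -1.] w 90.2 F [ 0.5 -0.1  1.2] q [ 0.05  0.86  0.69  1.53 -0.63  0.98  0.68]
-> [ 0.9 -0.6  0.9] turn 0.006
```

View pics/c7.png

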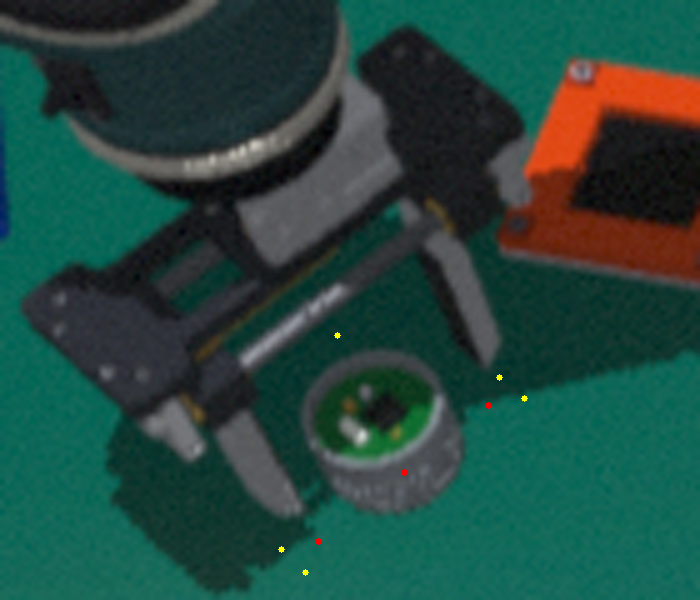

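Emit:
carry_out([
  [[90,1,0,0,0],[90,2,0,0,0],[90,3,0,0,0],[90,4,0,0,0],[90,5,0,0,0]],
])

```text
time: 7.0
ee_pos: [0.6052, -0.3576, -0.0172]
tcp_rot: [1.395, 1.077, -1.395]
contact_force: [-0.2, 0.6, -0.6]
gripper_width: 0.0904
```

Emit:
carry_out([
  [[90,1,0,0,0],[90,2,0,0,0]],
])

```text
time: 7.2
ee_pos: [0.6052, -0.3577, -0.0192]
tcp_rot: [1.395, 1.077, -1.395]
contact_force: [-0.3, 0.1, 0.0]
gripper_width: 0.0901
```

Emit:
carry_out([
  [[90,1,0,0,0],[90,2,0,0,0]],
])

```text
time: 7.4
ee_pos: [0.6053, -0.3576, -0.0212]
tcp_rot: [1.395, 1.077, -1.395]
contact_force: [0.1, -0.1, 0.8]
gripper_width: 0.0898
```

Emit:
carry_out([
  [[90,1,0,0,0],[90,2,0,0,0]],
])

```text
time: 7.6
ee_pos: [0.6053, -0.3576, -0.0232]
tcp_rot: [1.395, 1.077, -1.395]
contact_force: [-1.3, 0.2, -0.0]
gripper_width: 0.0901
```

Emit:
carry_out([
  [[90,1,0,0,0]],
])

```text
time: 7.7
ee_pos: [0.6052, -0.3577, -0.0242]
tcp_rot: [1.395, 1.077, -1.395]
contact_force: [0.5, -0.3, -0.7]
gripper_width: 0.0903
```

Emit:
carry_out([
  [[90,1,0,0,0]],
])

```text
time: 7.8
ee_pos: [0.6052, -0.3576, -0.0252]
tcp_rot: [1.395, 1.077, -1.395]
contact_force: [-0.6, -0.1, 0.1]
gripper_width: 0.0899
```

Emit:
carry_out([
  [[90,1,0,0,0]],
])

```text
time: 7.9
ee_pos: [0.6052, -0.3576, -0.0262]
tcp_rot: [1.395, 1.077, -1.395]
contact_force: [0.3, -0.4, 0.8]
gripper_width: 0.0898
```

```bash
python3 look.py pics/c8.png 60 110 200 230
```

```text
[ 0.60516555 -0.35762703 -0.02633765] 0.09004519068634866
[[142.8, 208.2], [125.7, 221.9], [159.4, 194.9], [118.4, 223.5], [123.3, 228.0], [161.5, 189.2], [166.4, 193.4], [129.6, 181.4]]
```

View pics/c8.png

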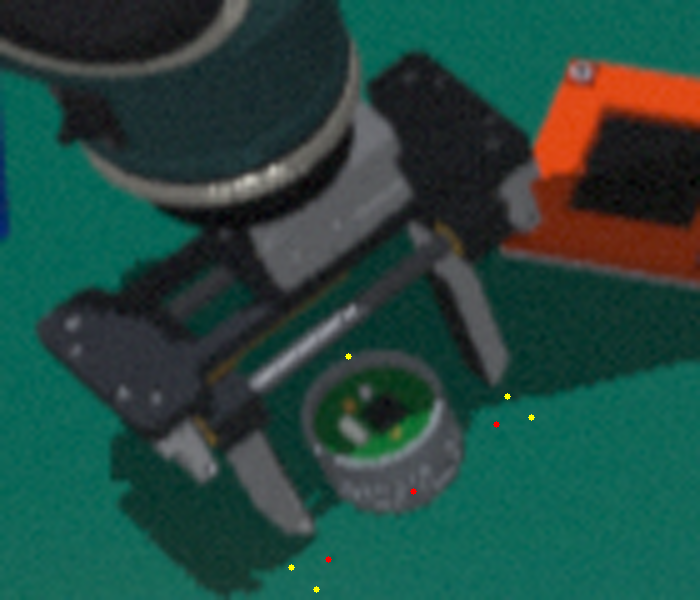

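Emit:
carry_out([
  [[90,1,0,0,0]],
])

```text
time: 8.05
ee_pos: [0.6053, -0.3577, -0.0271]
tcp_rot: [1.395, 1.077, -1.395]
contact_force: [-0.4, 0.3, 0.3]
gripper_width: 0.0898
```

Emit:
carry_out([
  [[90,1,0,0,0]],
])

```text
time: 8.15
ee_pos: [0.6053, -0.3577, -0.0281]
tcp_rot: [1.395, 1.077, -1.395]
contact_force: [0.9, 0.7, -0.2]
gripper_width: 0.0901
```

Emit:
carry_out([
  [[90,1,0,0,0]],
])

```text
time: 8.25
ee_pos: [0.6052, -0.3577, -0.0292]
tcp_rot: [1.395, 1.077, -1.395]
contact_force: [0.6, 0.1, -0.7]
gripper_width: 0.0902
```

Emit:
carry_out([
  [[90,1,0,0,0]],
])

```text
time: 8.35
ee_pos: [0.6052, -0.3576, -0.0302]
tcp_rot: [1.395, 1.077, -1.395]
contact_force: [0.7, 0.3, -0.3]
gripper_width: 0.0899
```

Emit:
carry_out([
  [[90,1,0,0,0]],
])

```text
time: 8.45
ee_pos: [0.6052, -0.3577, -0.0312]
tcp_rot: [1.395, 1.077, -1.395]
contact_force: [-0.5, 0.3, -0.4]
gripper_width: 0.0901
```

Emit:
carry_out([
  [[90,1,0,0,0]],
])

```text
time: 8.55
ee_pos: [0.6052, -0.3576, -0.0322]
tcp_rot: [1.395, 1.077, -1.395]
contact_force: [-0.8, 0.1, -0.1]
gripper_width: 0.0901
```

Emit:
carry_out([
  [[90,1,0,0,0]],
])

```text
time: 8.65
ee_pos: [0.6052, -0.3576, -0.0332]
tcp_rot: [1.395, 1.077, -1.395]
contact_force: [0.6, 0.6, 0.6]
gripper_width: 0.0895
```

Emit:
carry_out([
  [[90,1,0,0,0]],
])

```text
time: 8.75
ee_pos: [0.6053, -0.3577, -0.0342]
tcp_rot: [1.395, 1.077, -1.395]
contact_force: [0.2, 0.3, 0.5]
gripper_width: 0.0899
```

Emit:
carry_out([
  [[90,1,0,0,0]],
])

```text
time: 8.85
ee_pos: [0.6052, -0.3577, -0.0352]
tcp_rot: [1.395, 1.077, -1.395]
contact_force: [0.5, -1.1, -0.4]
gripper_width: 0.0899
```

Emit:
carry_out([
  [[90,1,0,0,0]],
])

```text
time: 8.95
ee_pos: [0.6052, -0.3576, -0.0362]
tcp_rot: [1.395, 1.077, -1.395]
contact_force: [-0.1, -0.2, 0.1]
gripper_width: 0.0898
```

```bash
python3 look.py pics/c9.png 60 110 200 230
```

```text
[ 0.60519582 -0.35757443 -0.03633353] 0.08991968962469293
[[144.0, 210.8], [127.1, 224.4], [160.5, 197.6], [119.9, 226.0], [124.8, 230.5], [162.5, 191.9], [167.4, 196.1], [131.1, 184.4]]
```

View pics/c9.png

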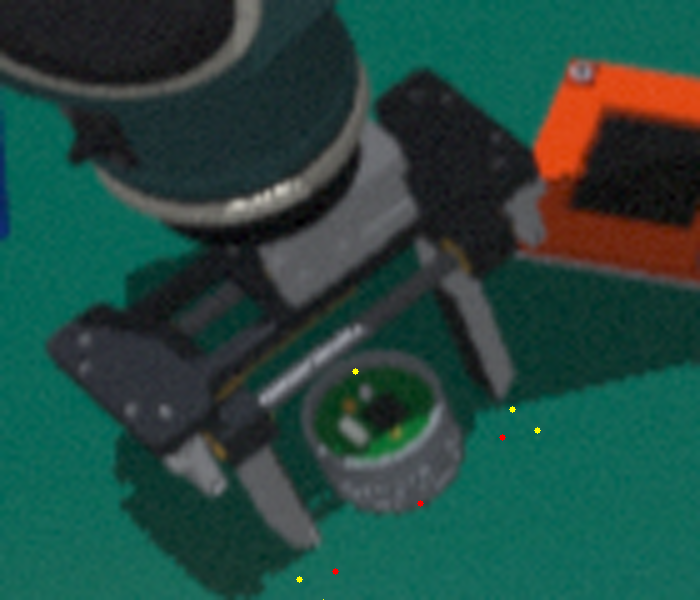

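```bash
python3 look.py pics/t9.png 440 130 600 250 top
```

```text
[ 0.60516005 -0.35762769 -0.03624336] 0.08995657197867975
[[503.8, 220.4], [508.7, 199.7], [498.7, 241.5], [513.9, 195.0], [506.2, 192.9], [501.3, 248.5], [493.4, 246.3], [518.9, 208.8]]
```

View pics/t9.png

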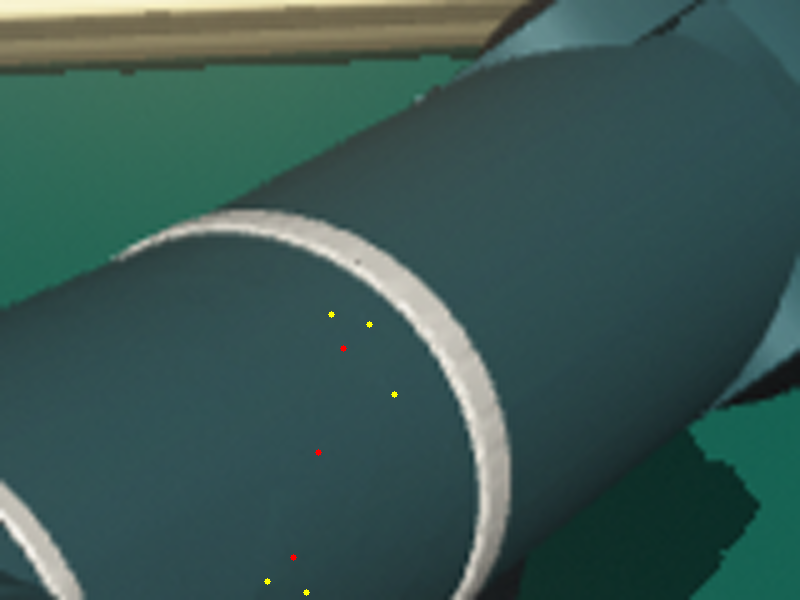

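Emit:
carry_out([
  [[90,1,0,0,0],[90,1.5,0,0,0]],
])

```text
time: 9.25
ee_pos: [0.6053, -0.3578, -0.0372]
tcp_rot: [1.395, 1.077, -1.395]
contact_force: [-2.4, 3.5, 11.3]
gripper_width: 0.0902
```

Emit:
carry_out([
  [[90,1,0,0,0],[90,1.5,0,0,0]],
])

```text
time: 9.45
ee_pos: [0.6054, -0.3578, -0.0374]
tcp_rot: [1.396, 1.077, -1.395]
contact_force: [-9.0, 7.8, 30.7]
gripper_width: 0.0902
```

Emit:
carry_out([
  [[90,1,0,0,0],[90,1.5,0,0,0]],
])

```text
time: 9.65
ee_pos: [0.6054, -0.3578, -0.0376]
tcp_rot: [1.396, 1.077, -1.394]
contact_force: [-15.9, 14.5, 51.3]
gripper_width: 0.0899
```

Emit:
carry_out([
  [[90,-4,0,0,0],[90,-8,0,0,0],[90,-12,0,0,0],[90,-16,0,0,0],[90,-16,0,0,0]],
])

```text
time: 10.15
ee_pos: [0.6055, -0.3579, -0.0241]
tcp_rot: [1.395, 1.076, -1.395]
contact_force: [0.1, -0.4, 0.8]
gripper_width: 0.0899
```

```bash
python3 g.py; python3 -c "
from h import *
print(back('scene',[(142.4,203.8),(318/5+60,545/5+110),(507/5+60,393/5+110),(503/5+60,395/5+110)],.0005)*1000)"; python3 look.py pics/c10.png 90 150 180 220
```

```text
t 10.15 tcp [ 605.5 -357.9  -24.1] psi -14.67 tilt [ 0.001 -0.    -1.   ] w 89.9 F [ 0.1 -0.4  0.8] q [ 0.05  0.88  0.69  1.54 -0.64  0.96  0.68]
[[ 6.07479352e+02 -3.48267447e+02  5.00000000e-01]
 [ 6.54698565e+02 -3.60151029e+02  5.00000000e-01]
 [ 5.58523302e+02 -3.35627572e+02  5.00000000e-01]
 [ 5.60119793e+02 -3.36516462e+02  5.00000000e-01]]
[ 0.60537771 -0.35771647 -0.02442786] 0.09014059692248148
[[142.4, 207.8], [125.3, 221.5], [159.1, 194.5], [118.0, 223.1], [122.9, 227.6], [161.2, 188.8], [166.1, 193.0], [129.2, 180.9]]
```

View pics/c10.png

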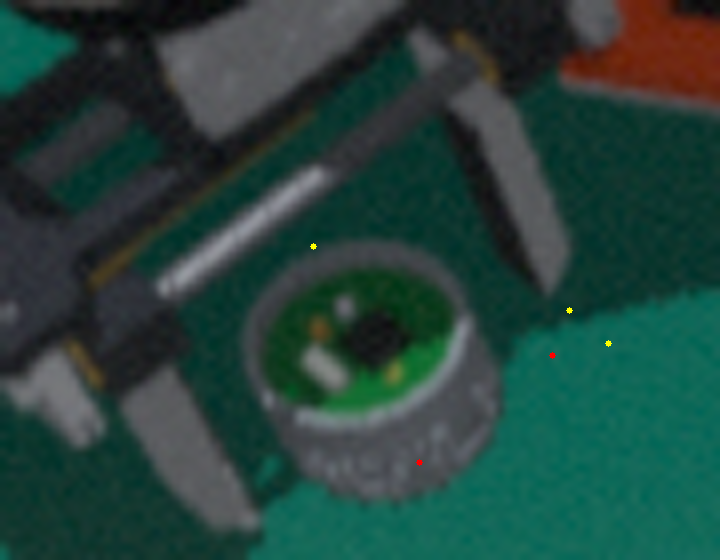

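Emit:
carry_out([
  [[52,1,0,0,0],[52,1,0,0,0],[52,1,0,0,0],[52,1,0,0,0],[52,1,0,0,0],[52,1,0,0,0],[52,1,0,0,0],[52,1,0,0,0],[52,1,0,0,0]],
], force=25)

```text
time: 11.1
ee_pos: [0.6052, -0.3576, -0.0256]
tcp_rot: [1.395, 1.077, -1.395]
contact_force: [-0.6, -0.3, -1.5]
gripper_width: 0.0557
```

```bash
python3 look.py pics/c11.png 90 150 180 220;python3 g.py
```

```text
[ 0.60521156 -0.35760828 -0.02564272] 0.05596840749931543
[[142.7, 208.1], [132.1, 216.5], [153.1, 199.8], [124.9, 218.1], [129.8, 222.6], [155.2, 194.0], [160.1, 198.2], [129.5, 181.2]]
t 11.15 tcp [ 605.2 -357.6  -25.6] psi -14.67 tilt [-0. -0. -1.] w 56.0 F [ 0.5 -1.2 -1.9] q [ 0.05  0.88  0.68  1.54 -0.64  0.96  0.68]
```

View pics/c11.png

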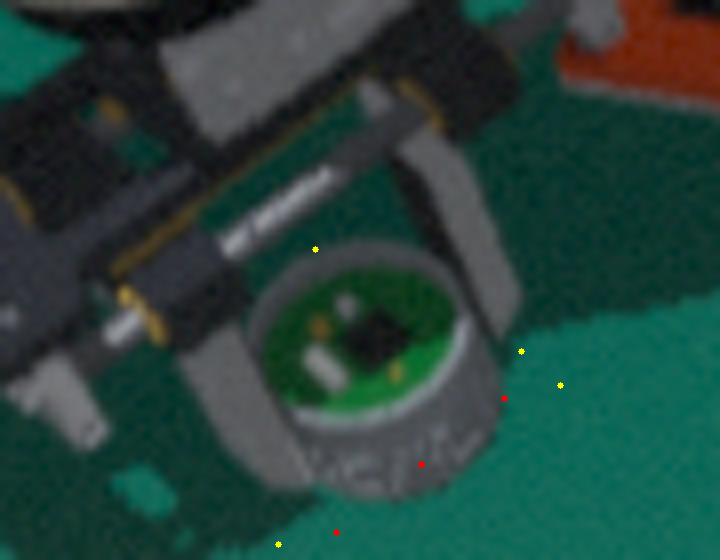

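Emit:
carry_out([
  [[52,-30,0,0,0],[52,-70,0,0,0],[52,-90,-14,-45,0],[52,-90,-29,-93,0],[52,-90,-43,-141,0],[52,-90,-57,-188,0],[52,-90,-72,-236,0],[52,-90,-72,-236,0],[52,-90,-72,-236,0]],
])

```text
time: 12.05
ee_pos: [0.5956, -0.1095, 0.0645]
tcp_rot: [1.394, 1.079, -1.393]
contact_force: [-0.1, -1.6, -1.2]
gripper_width: 0.0558
```

```bash
python3 g.py 595.4 -111.4 -18.5 -15;  python3 look.py pics/c12.png 190 130 310 290
```

```text
t 12.05 tcp [ 595.6 -109.5   64.5] psi -14.51 tilt [ 0.  0. -1.] w 55.8 F [-0.1 -1.6 -1.2] q [-0.44  0.63  0.79  1.77 -0.53  0.97  0.32]
-> [83.   0.3  1.9] turn 0.009
[ 0.59541963 -0.11128822  0.0646131 ] 0.05571114371915312
[[241.6, 229.7], [230.8, 239.4], [252.3, 220.3], [222.9, 241.2], [228.9, 246.4], [254.0, 213.6], [260.0, 218.5], [235.5, 201.2]]
```

View pics/c12.png

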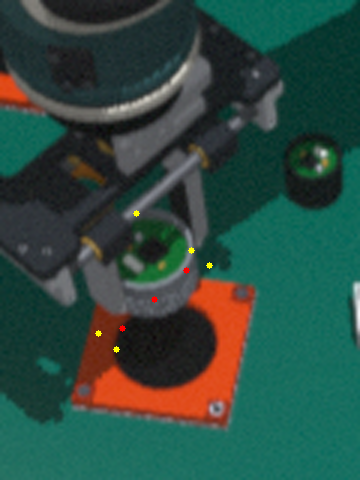

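Emit:
carry_out([
  [[52,40,0,0,0],[52,70,0,0,0],[52,80,0,0,0],[52,83,0,0,0],[52,83,0,0,0]],
])

```text
time: 12.6
ee_pos: [0.5958, -0.1123, -0.0178]
tcp_rot: [1.396, 1.075, -1.396]
contact_force: [-0.2, 0.8, -1.2]
gripper_width: 0.0555
```

Emit:
carry_out([
  [[52,0.7,0,0,0],[52,1.3,0,0,0],[52,1.3,0,0,0]],
])

```text
time: 12.9
ee_pos: [0.5958, -0.1111, -0.0193]
tcp_rot: [1.396, 1.077, -1.394]
contact_force: [-0.2, 0.0, -1.7]
gripper_width: 0.0553
```

```bash
python3 g.py 595.4 -111.4 -20.6 -15;  python3 look.py pics/c13.png 190 190 310 290
```

```text
t 12.9 tcp [ 595.8 -111.1  -19.3] psi -14.66 tilt [ 0.001 -0.    -1.   ] w 55.3 F [-0.2  0.  -1.7] q [-0.38  0.74  0.7   1.81 -0.63  0.83  0.38]
-> [ 1.3 -0.3  0.4] turn 0.006
[ 0.59566313 -0.11106124 -0.01940454] 0.05552550446540833
[[246.3, 251.1], [236.2, 260.3], [256.1, 242.1], [228.8, 262.1], [234.5, 266.9], [257.7, 235.8], [263.3, 240.4], [240.9, 226.3]]
```

View pics/c13.png

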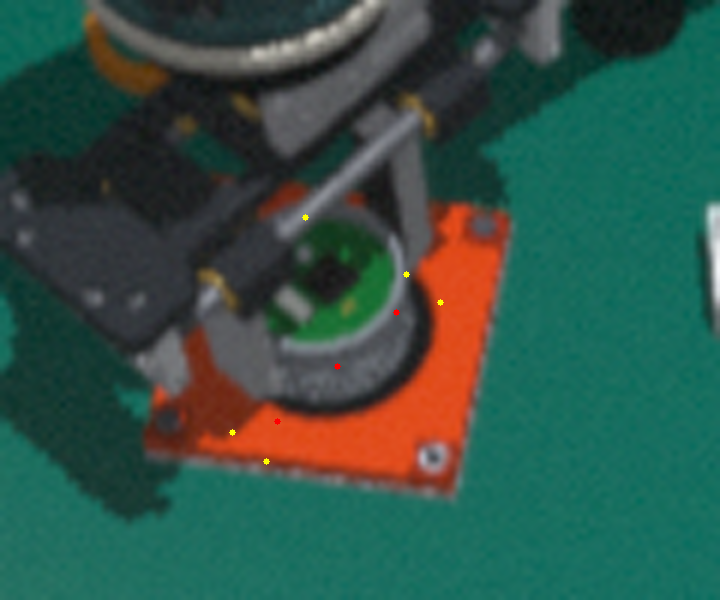

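Emit:
carry_out([
  [[52,0.5,0,0,0],[52,1,0,0,0],[52,1,0,0,0]],
])

```text
time: 13.25
ee_pos: [0.5955, -0.1111, -0.0207]
tcp_rot: [1.395, 1.077, -1.395]
contact_force: [-1.2, 1.6, 4.3]
gripper_width: 0.0556
```

Emit:
carry_out([
  [[52,0.5,0,0,0],[52,0.5,0,0,0]],
])

```text
time: 13.45
ee_pos: [0.5954, -0.111, -0.0208]
tcp_rot: [1.396, 1.077, -1.395]
contact_force: [-4.3, 2.7, 14.1]
gripper_width: 0.0553
```

Emit:
carry_out([
  [[56,-0.5,0,0,0],[60,-0.5,0,0,0],[74,-0.5,0,0,0],[74,-0.5,0,0,0],[74,-0.5,0,0,0],[74,-20,0,0,0],[74,-60,0,0,0],[74,-80,0,0,0],[74,-80,0,0,0]],
])

```text
time: 14.35
ee_pos: [0.5969, -0.1115, 0.0612]
tcp_rot: [1.397, 1.074, -1.392]
contact_force: [-0.4, -0.5, -0.4]
gripper_width: 0.0744
```

```bash
python3 g.py 437 -87 -24.5 -15; python3 look.py pics/c14.png 190 190 310 290
```

```text
t 14.35 tcp [ 596.9 -111.5   61.2] psi -14.67 tilt [ 0.004 -0.    -1.   ] w 74.4 F [-0.4 -0.5 -0.4] q [-0.44  0.63  0.79  1.77 -0.54  0.96  0.32]
-> [  85.1 -161.2   16.8] turn 0.006
[ 0.5960495  -0.11103619  0.05951828] 0.07385960313622637
[[241.9, 231.4], [227.5, 244.2], [255.9, 218.9], [219.6, 246.1], [225.6, 251.2], [257.5, 212.4], [263.5, 217.2], [235.8, 203.1]]
```

View pics/c14.png

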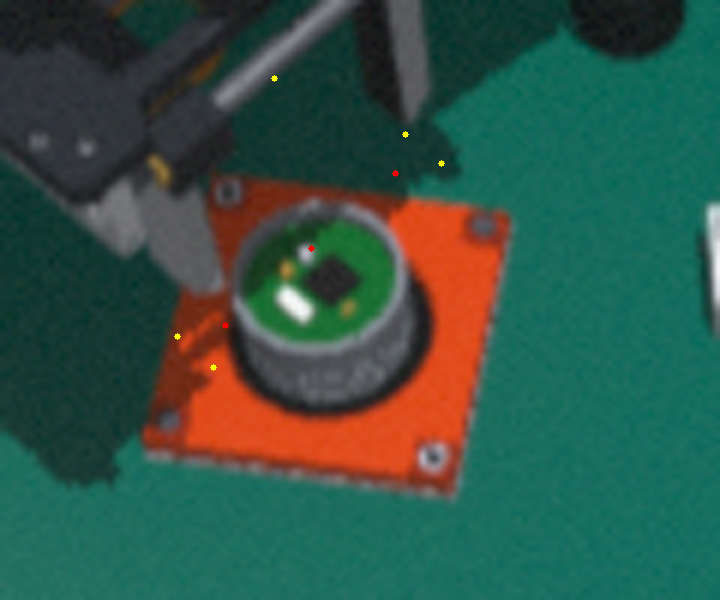

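Emit:
carry_out([
  [[74,0,-45,5,0],[74,0,-90,9,0],[74,0,-130,13,0],[74,0,-160,17,0],[74,0,-160,17,0],[74,0,-160,17,0],[74,0,-160,17,0]],
])

```text
time: 15.1
ee_pos: [0.4369, -0.0871, 0.0584]
tcp_rot: [1.395, 1.077, -1.395]
contact_force: [0.5, 0.0, 0.1]
gripper_width: 0.0736
```

```bash
python3 g.py 437 -87 -24.5 -15; python3 look.py pics/c15.png 240 130 340 220
```

```text
t 15.1 tcp [436.9 -87.1  58.4] psi -14.65 tilt [ 0.    -0.001 -1.   ] w 73.6 F [0.5 0.  0.1] q [-0.64  0.37  0.91  2.16 -0.42  0.79  0.28]
-> [82.9  0.1 -0.2] turn 0.006
[ 0.43688639 -0.08729673  0.05838027] 0.07400624557057163
[[293.6, 175.0], [280.7, 186.4], [306.2, 163.9], [273.3, 188.0], [279.2, 192.6], [307.4, 158.1], [313.3, 162.4], [292.1, 143.9]]
```

View pics/c15.png

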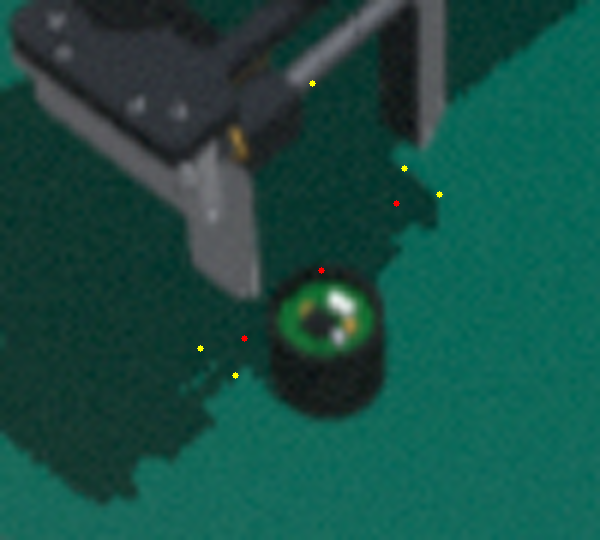

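Emit:
carry_out([
  [[74,40,0,0,0],[74,70,0,0,0],[74,83,0,0,0],[74,83,0,0,0],[50,83,0,0,0],[44,83,0,0,0],[36,83,0,0,0],[36,83,0,0,0],[36,83,0,0,0],[36,83,0,0,0]],
], force=20)

```text
time: 16.15
ee_pos: [0.4366, -0.0869, -0.0241]
tcp_rot: [1.396, 1.077, -1.394]
contact_force: [-0.1, 0.8, 7.8]
gripper_width: 0.0396
```

```bash
python3 g.py 588.4 326.2 60 -15; python3 look.py pics/c16.png 240 130 340 220
```

```text
t 16.15 tcp [436.6 -86.9 -24.1] psi -14.66 tilt [ 0.001  0.    -1.   ] w 39.6 F [-0.1  0.8  7.8] q [-0.48  0.53  0.74  2.2  -0.61  0.62  0.44]
-> [ -83.8   42.4 -438.1] turn 0.006
[ 0.43661978 -0.08687855 -0.02406914] 0.03947178674329453
[[294.9, 198.0], [288.5, 203.8], [301.3, 192.2], [281.7, 205.3], [287.2, 209.7], [302.5, 186.5], [308.0, 190.7], [293.6, 170.6]]
```

View pics/c16.png

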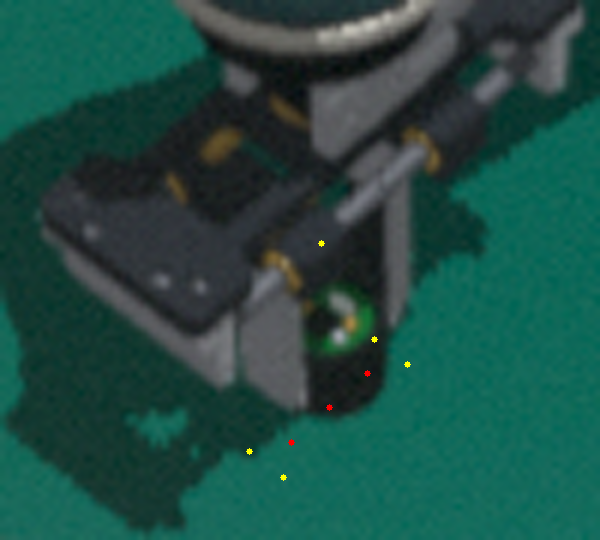

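Run:
```python
from h import *
s=arm.get_state(); T=R.from_rotvec(s["tcp_rot"]).as_matrix(); p=s["ee_pos"]; print(s["contact_force"],s["torque"])
for off in (.037,.03,.025):
    P=np.array([[-off,.0198,-.008],[-off,-.0198,-.008],[-off,.0198,.008],[-off,-.0198,.008]])@T.T+p
    print(off,P[0,2].round(4),((proj("scene",P)-[240,130])*6).round().tolist())
```

```text
[-1.23198667  1.40985     7.86648405] [0.22040466 0.31510138 0.04521358]
0.037 0.0129 [[304.0, 397.0], [383.0, 326.0], [270.0, 370.0], [349.0, 300.0]]
0.03 0.0059 [[305.0, 408.0], [383.0, 337.0], [271.0, 382.0], [349.0, 312.0]]
0.025 0.0009 [[305.0, 416.0], [383.0, 346.0], [272.0, 390.0], [350.0, 320.0]]
```

Run:
```python
from h import *
b=arm.read_camera("scene")
c=cv2.resize(b[170:210,270:320,::-1],None,fx=14,fy=14,interpolation=cv2.INTER_CUBIC)
c=cv2.convertScaleAbs(c,alpha=2.0,beta=10)
cv2.imwrite("pics/c17.png",c)
```

```text
(no output)
```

View pics/c17.png

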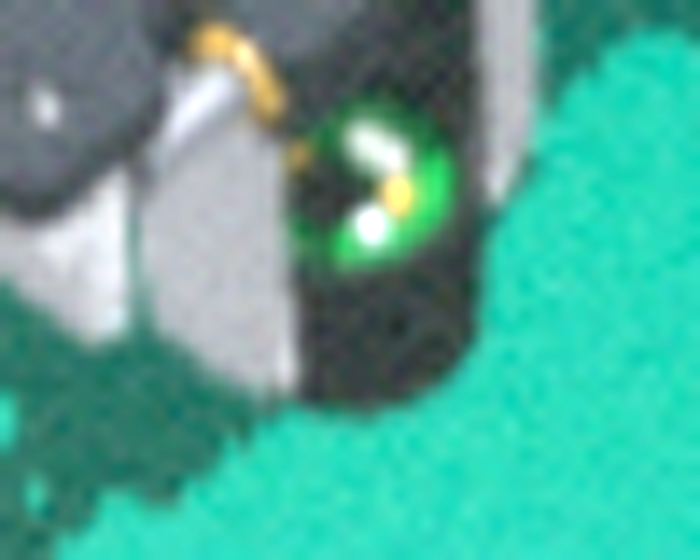

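Emit:
carry_out([
  [[36,-3,0,0,0],[36,-15,0,0,0],[36,-50,0,0,0],[36,-90,4,-20,0],[36,-90,8,-65,0],[36,-90,12,-110,0],[36,-90,16,-155,0],[36,-90,20,-200,0]],
])

```text
time: 17.05
ee_pos: [0.5066, 0.1033, 0.0666]
tcp_rot: [1.396, 1.077, -1.395]
contact_force: [1.4, -0.7, -0.1]
gripper_width: 0.0394
```

```bash
python3 g.py 588.4 326.2 65 -15; python3 look.py pics/c18.png 270 160 430 280
```

```text
t 17.05 tcp [506.6 103.3  66.6] psi -14.67 tilt [ 0.001  0.    -1.   ] w 39.4 F [ 1.4 -0.7 -0.1] q [-0.94  0.48  0.86  1.99 -0.48  0.87 -0.08]
-> [   1.7   22.7 -236.3] turn 0.006
[0.50837486 0.11090051 0.06621621] 0.039287068272867716
[[369.6, 241.2], [362.9, 248.2], [376.3, 234.3], [355.2, 250.2], [362.0, 255.3], [377.1, 227.5], [383.8, 232.5], [374.7, 213.3]]
```

View pics/c18.png

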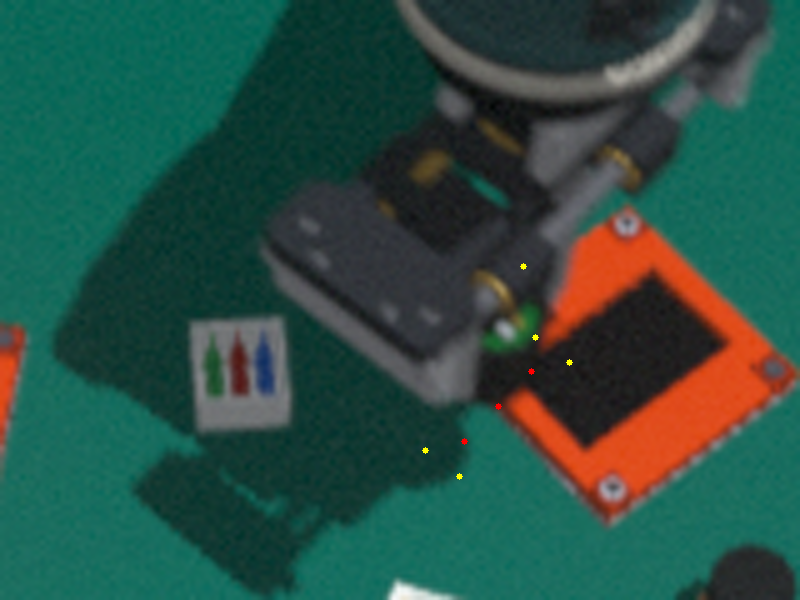

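Emit:
carry_out([
  [[36,0,5,-46,0],[36,0,9,-92,0],[36,0,14,-138,0],[36,0,18,-184,0],[36,0,23,-228,0],[36,0,23,-228,0],[36,0,23,-228,0]],
])

```text
time: 17.8
ee_pos: [0.5861, 0.3163, 0.0659]
tcp_rot: [1.394, 1.076, -1.395]
contact_force: [-0.2, -0.9, 0.1]
gripper_width: 0.0394
```

```bash
python3 g.py 588.4 326.2 -17 -15; python3 look.py pics/c19.png 390 260 510 380
```

```text
t 17.8 tcp [586.1 316.3  65.9] psi -14.61 tilt [ 0.    -0.001 -1.   ] w 39.4 F [-0.2 -0.9  0.1] q [-1.06  0.72  0.77  1.61 -0.56  1.05 -0.37]
-> [ 82.9  -0.3 -10.3] turn 0.007
[0.58614883 0.31516008 0.06608125] 0.03991265030910776
[[459.7, 325.1], [452.9, 333.4], [466.4, 316.9], [444.7, 335.6], [452.5, 341.7], [466.6, 309.0], [474.4, 314.8], [474.2, 302.9]]
```

View pics/c19.png

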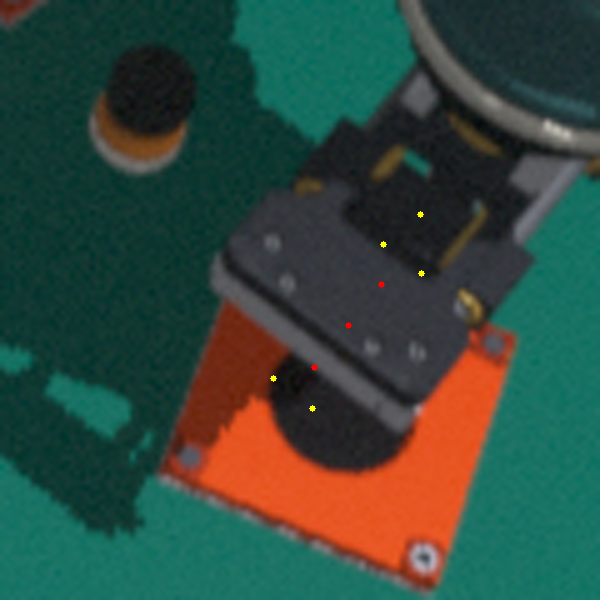

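Emit:
carry_out([
  [[36,0,-0.5,-11,0],[36,30,-0.5,-11,0],[36,60,-0.5,-11,0],[36,76,-0.5,-11,0],[36,82,-0.5,-11,0],[36,82,-0.5,-11,0],[36,82,-0.5,-11,0]],
])

```text
time: 18.55
ee_pos: [0.5893, 0.3271, -0.0151]
tcp_rot: [1.397, 1.077, -1.394]
contact_force: [-0.0, 0.7, -0.7]
gripper_width: 0.0395
```

```bash
python3 g.py 588.4 326.2 -19.1 -15; python3 look.py pics/c20.png 390 260 510 380
```

```text
t 18.55 tcp [589.3 327.1 -15.1] psi -14.68 tilt [ 0.001  0.001 -1.   ] w 39.5 F [-0.   0.7 -0.7] q [-1.02  0.83  0.7   1.62 -0.64  0.93 -0.34]
-> [ 4.  -0.7  1.1] turn 0.006
[ 0.58930786  0.32715154 -0.01509343] 0.03945032075810478
[[455.0, 345.3], [448.8, 353.1], [461.2, 337.6], [441.1, 355.2], [448.4, 361.0], [461.5, 330.0], [468.7, 335.5], [468.0, 326.4]]
```

View pics/c20.png

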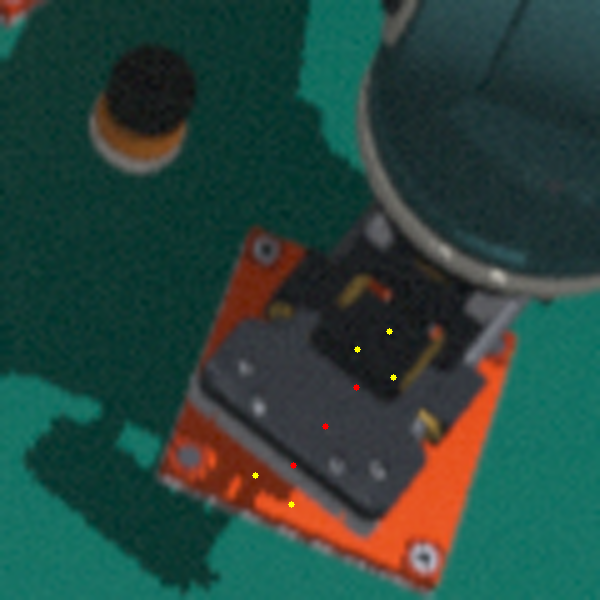

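Emit:
carry_out([
  [[36,1,-0.7,1,0],[36,2,-0.7,1,0],[36,3,-0.7,1,0],[36,3,-0.7,1,0]],
])

```text
time: 19.0
ee_pos: [0.5877, 0.3262, -0.019]
tcp_rot: [1.396, 1.077, -1.395]
contact_force: [-2.5, -0.4, 6.1]
gripper_width: 0.0398
```

Emit:
carry_out([
  [[36,0.5,0,0,0],[36,0.5,0,0,0]],
])

```text
time: 19.2
ee_pos: [0.5877, 0.3262, -0.019]
tcp_rot: [1.396, 1.078, -1.395]
contact_force: [-5.7, -1.2, 13.4]
gripper_width: 0.0398
```

```bash
python3 g.py 588.4 326.2 -19.1 -15; python3 look.py pics/t20.png 110 160 230 280 top
```

```text
t 19.2 tcp [587.7 326.2 -19. ] psi -14.66 tilt [-0.     0.001 -1.   ] w 39.8 F [-5.7 -1.2 13.4] q [-1.02  0.83  0.7   1.63 -0.64  0.93 -0.34]
-> [ 0.1  0.7 -0.1] turn 0.006
[ 0.58772623  0.32626969 -0.0189991 ] 0.04010087974061697
[[164.5, 220.6], [167.7, 211.2], [161.2, 229.9], [173.4, 206.5], [165.9, 204.4], [163.0, 236.9], [155.5, 234.8], [149.4, 208.9]]
```

View pics/t20.png

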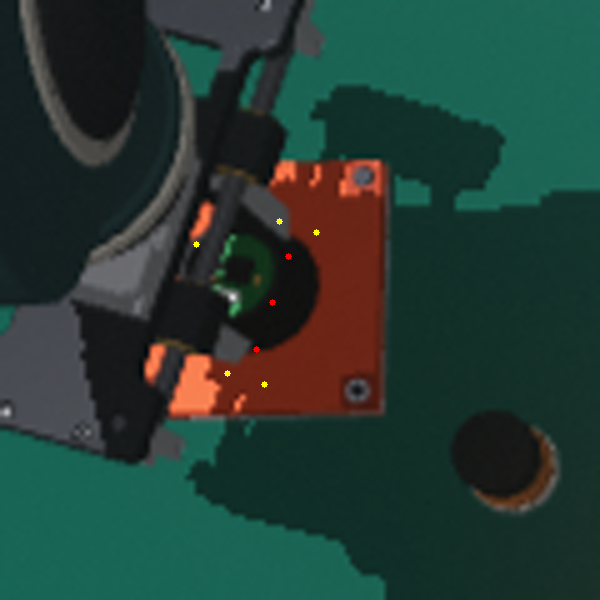

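Emit:
carry_out([
  [[40,-0.5,0,0,0],[46,-0.5,0,0,0],[64,-0.5,0,0,0],[64,-0.5,0,0,0],[64,-0.5,0,0,0],[64,-15,0,0,0],[64,-50,0,0,0],[64,-82,0,0,0],[64,-82,0,0,0]],
])

```text
time: 20.15
ee_pos: [0.59, 0.3268, 0.0674]
tcp_rot: [1.401, 1.076, -1.39]
contact_force: [0.5, -0.0, 0.3]
gripper_width: 0.0643
```

```bash
python3 g.py 595.6 128.5 62 8.6; python3 look.py pics/t21.png 110 160 230 280 top
```

```text
t 20.15 tcp [590.  326.8  67.4] psi -14.69 tilt [ 0.005  0.003 -1.   ] w 64.3 F [ 0.5 -0.   0.3] q [-1.06  0.73  0.77  1.59 -0.57  1.05 -0.39]
-> [  4.8  55.7 190.4] turn -0.406
[0.58887365 0.32668073 0.0650386 ] 0.06383937880823126
[[151.4, 210.0], [156.9, 194.1], [145.8, 226.1], [163.0, 189.0], [155.0, 186.8], [147.6, 233.5], [139.5, 231.2], [133.8, 196.5]]
```

View pics/t21.png

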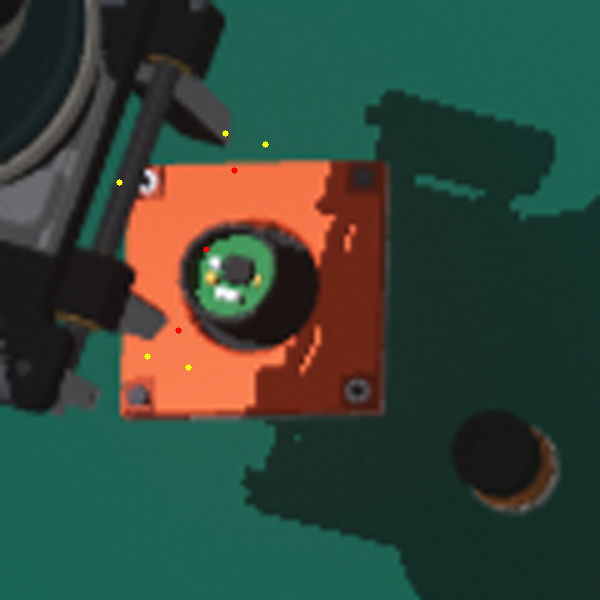

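Emit:
carry_out([
  [[84,0,14,47,-0.13],[84,0,28,95,-0.27],[84,0,42,142,-0.406],[84,0,56,190,-0.406],[84,0,56,190,-0.406],[84,0,56,190,-0.406],[84,0,56,190,-0.406]],
])

```text
time: 20.9
ee_pos: [0.5935, 0.1293, 0.0618]
tcp_rot: [1.097, 1.277, -1.097]
contact_force: [0.3, -0.6, 0.4]
gripper_width: 0.0842
```

```bash
python3 look.py pics/c22.png 300 220 420 340;python3 g.py 595.6 128.5 -24.5 8.6
```

```text
[0.59342887 0.12961612 0.06175932] 0.08412196736188607
[[359.0, 283.8], [352.2, 304.7], [365.6, 263.8], [345.7, 309.7], [354.5, 312.4], [363.3, 256.7], [371.7, 259.2], [363.4, 258.8]]
t 20.95 tcp [593.4 129.6  61.8] psi 8.7 tilt [-0.  0. -1.] w 84.1 F [-0.4  0.4 -0.5] q [-0.78  0.6   0.7   1.77 -0.47  0.95  0.27]
-> [86.3  2.   1.4] turn 0.002
```

View pics/c22.png

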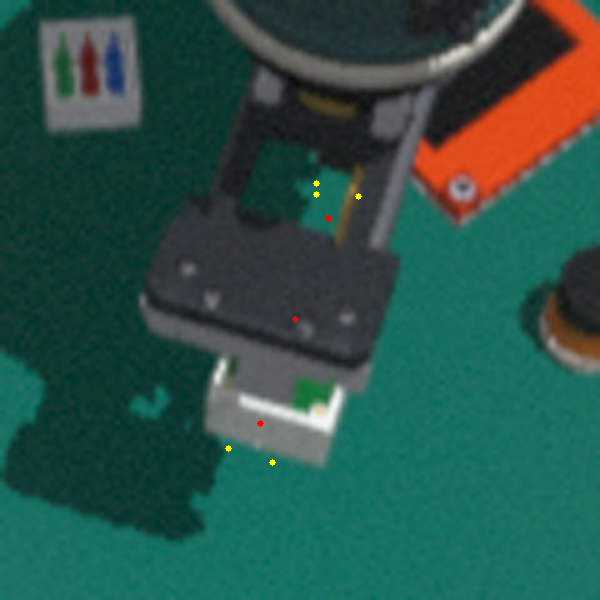

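Emit:
carry_out([
  [[84,40,2,1,0],[84,75,2,1,0],[84,86,2,1,0],[84,86,2,1,0],[60,86,2,1,0],[52,86,2,1,0],[42,86,2,1,0],[42,86,2,1,0],[42,86,2,1,0],[42,86,2,1,0]],
])

```text
time: 21.95
ee_pos: [0.596, 0.1276, -0.0236]
tcp_rot: [1.098, 1.276, -1.098]
contact_force: [-1.1, -0.2, 5.7]
gripper_width: 0.0457
```

```bash
python3 look.py pics/c23.png 300 220 420 340;python3 look.py pics/t23.png 200 150 320 270 top; python3 g.py 436.3 -346.3 65 15.75
```

```text
[ 0.59600633  0.12749959 -0.02355611] 0.04565394680176899
[[354.2, 303.2], [350.7, 313.9], [357.6, 292.8], [344.7, 318.5], [352.8, 321.1], [355.5, 286.0], [363.4, 288.4], [357.8, 281.7]]
[ 0.59602118  0.12749623 -0.0235469 ] 0.045989463183812244
[[263.4, 218.9], [262.2, 207.9], [264.6, 230.0], [265.4, 201.5], [257.6, 202.5], [269.3, 235.5], [261.3, 236.5], [257.2, 207.2]]
t 22.05 tcp [596.  127.5 -23.5] psi 8.59 tilt [ 0.  0. -1.] w 46.0 F [-2.7 -0.   6.6] q [-0.71  0.72  0.62  1.8  -0.56  0.81  0.34]
-> [ -88.7 -228.7  444.6] turn -0.125
```

View pics/c23.png

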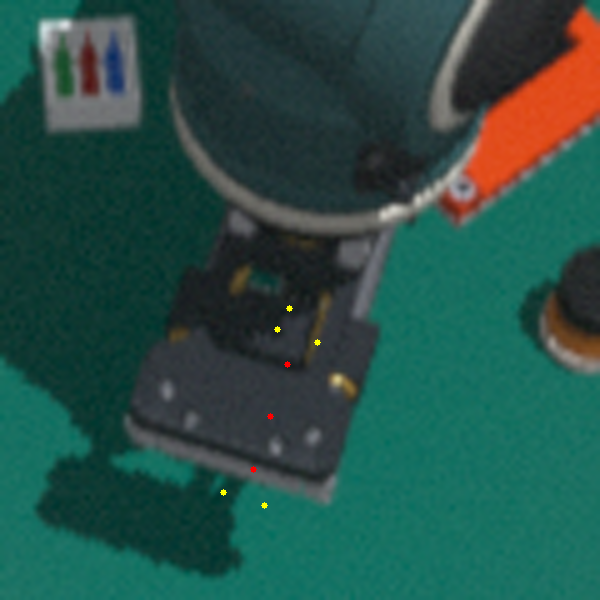

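View pics/t23.png

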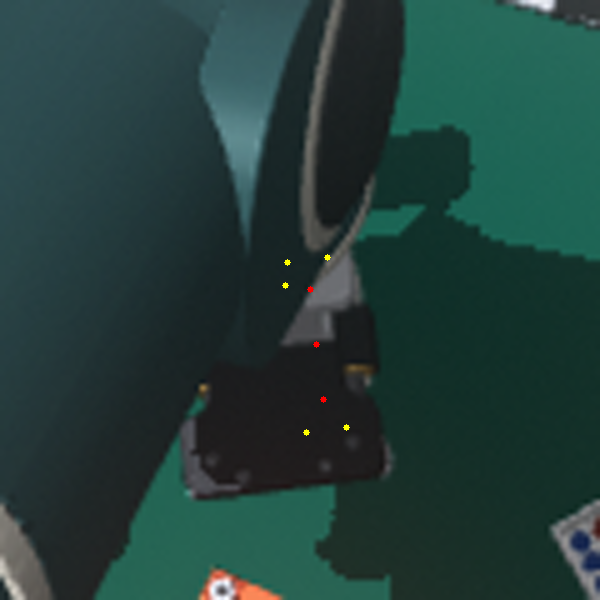

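Emit:
carry_out([
  [[42,-3,0,0,0],[42,-15,0,0,0],[42,-50,0,0,0],[42,-90,-10,20,0],[42,-90,-31,60,0],[42,-90,-53,103,0],[42,-90,-75,147,0],[42,-90,-98,191,0],[42,-90,-120,235,0],[42,-90,-120,235,0]],
])

```text
time: 23.05
ee_pos: [0.51, -0.1294, 0.0674]
tcp_rot: [1.104, 1.271, -1.105]
contact_force: [0.8, 1.1, -1.5]
gripper_width: 0.0459
```

Emit:
carry_out([
  [[42,0,-22,42,-0.05],[42,0,-44,84,-0.125],[42,0,-66,127,-0.125],[42,0,-88,170,-0.125],[42,0,-108,211,-0.125],[42,0,-108,211,-0.125],[42,0,-108,211,-0.125],[42,0,-108,211,-0.125]],
])

```text
time: 23.85
ee_pos: [0.4376, -0.3466, 0.0663]
tcp_rot: [1.004, 1.327, -1.003]
contact_force: [-0.3, 0.7, -1.2]
gripper_width: 0.0457
```

```bash
python3 look.py pics/c24.png 130 80 270 185; python3 g.py 436.8 -347.2 -16 15.75
```

```text
[ 0.43780524 -0.34631368  0.06626036] 0.04600439603641071
[[183.4, 125.9], [179.9, 134.4], [186.9, 117.6], [174.3, 138.4], [181.8, 139.7], [185.1, 112.6], [192.4, 113.8], [173.3, 92.4]]
t 23.9 tcp [ 437.8 -346.3   66.3] psi 15.86 tilt [ 0.  0. -1.] w 46.0 F [-0.1 -0.6 -1.6] q [ 0.05  0.52  0.73  1.89 -0.44  0.9   1.27]
-> [82.3 -1.2  0.6] turn 0.002
```

View pics/c24.png

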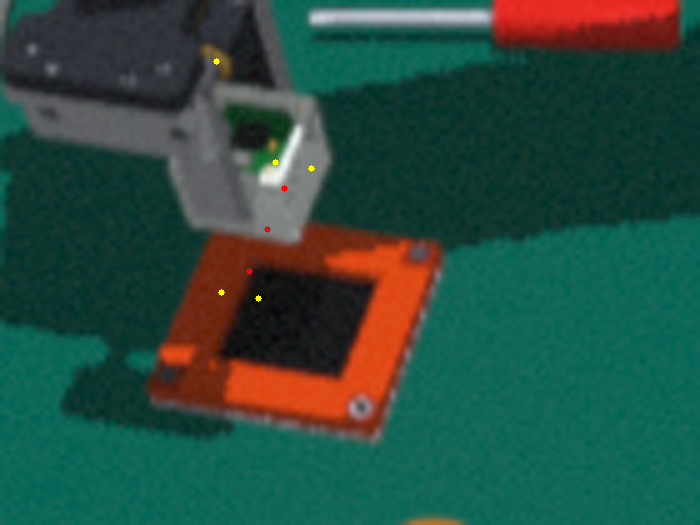

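Emit:
carry_out([
  [[42,30,-1,0.5,0],[42,60,-1,0.5,0],[42,76,-1,0.5,0],[42,82,-1,0.5,0],[42,82,-1,0.5,0],[42,82,-1,0.5,0]],
])

```text
time: 24.5
ee_pos: [0.4368, -0.3487, -0.0149]
tcp_rot: [1.004, 1.326, -1.004]
contact_force: [0.1, 1.3, -1.6]
gripper_width: 0.0462
```

```bash
python3 look.py pics/c25.png 130 80 270 185; python3 g.py 436.8 -347.2 -18.5 15.75
```

```text
[ 0.43681136 -0.34875205 -0.01480426] 0.04589260242344922
[[190.1, 149.7], [186.9, 157.9], [193.3, 141.7], [181.6, 161.8], [188.6, 163.0], [191.6, 136.8], [198.5, 138.0], [181.2, 120.0]]
t 24.55 tcp [ 436.8 -348.8  -14.8] psi 15.77 tilt [ 0.001 -0.001 -1.   ] w 45.9 F [ 0.6  0.2 -0.5] q [ 0.13  0.64  0.64  1.93 -0.55  0.76  1.36]
-> [ 3.7  0.4 -1.5] turn 0.0
```

View pics/c25.png

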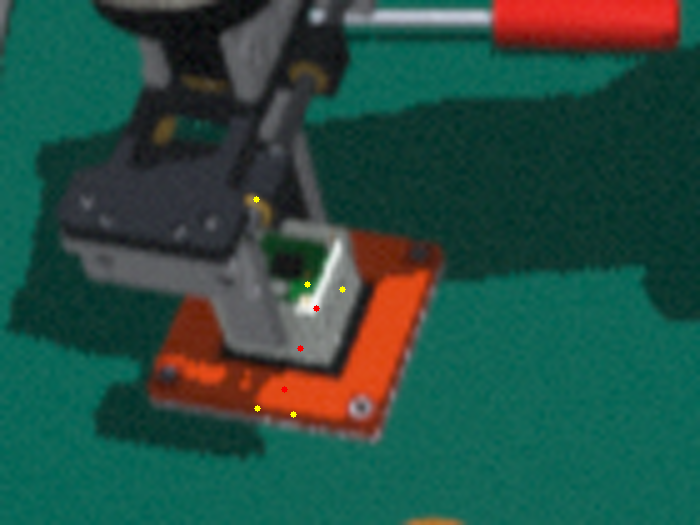

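Emit:
carry_out([
  [[42,1,0.4,-1.5,0],[42,2,0.4,-1.5,0],[42,2.7,0.4,-1.5,0],[42,2.7,0.4,-1.5,0]],
])

```text
time: 24.95
ee_pos: [0.4362, -0.3469, -0.0185]
tcp_rot: [1.004, 1.327, -1.004]
contact_force: [0.4, 0.7, -1.6]
gripper_width: 0.0459
```

Emit:
carry_out([
  [[42,0.5,0,0,0],[42,1,0,0,0],[42,1,0,0,0]],
])

```text
time: 25.25
ee_pos: [0.4363, -0.3469, -0.0186]
tcp_rot: [1.005, 1.327, -1.004]
contact_force: [-5.5, 6.6, 24.1]
gripper_width: 0.0458
```

```bash
python3 g.py 436.8 -347.2 -18.5 15.75
```

```text
t 25.25 tcp [ 436.3 -346.9  -18.6] psi 15.75 tilt [ 0.001  0.001 -1.   ] w 45.8 F [-5.5  6.6 24.1] q [ 0.13  0.64  0.64  1.93 -0.55  0.75  1.36]
-> [-0.1  0.4  0.5] turn -0.0
```

Seated at the expected height. Ease the pressure and release.

Emit:
carry_out([
  [[42,-1,0,0,0],[46,-1,0,0,0],[52,-1,0,0,0],[70,-1,0,0,0],[70,-1,0,0,0],[70,-1,0,0,0],[70,-20,0,0,0],[70,-55,0,0,0],[70,-85,0,0,0],[70,-85,0,0,0]],
])

```text
time: 26.25
ee_pos: [0.4376, -0.3482, 0.0687]
tcp_rot: [1.004, 1.322, -1.003]
contact_force: [-0.5, 0.3, -1.0]
gripper_width: 0.0701
```

```bash
python3 look.py pics/c26.png 130 80 270 185; python3 g.py 424 324.4 65 137.3
```

```text
[ 0.4371137  -0.34731774  0.06685049] 0.07035550579602973
[[183.2, 125.3], [177.7, 138.3], [188.4, 112.7], [172.0, 142.4], [179.6, 143.7], [186.6, 107.7], [193.9, 108.9], [173.2, 91.7]]
t 26.3 tcp [ 437.1 -347.3   66.9] psi 15.77 tilt [ 0.003 -0.001 -1.   ] w 70.4 F [ 0.2 -1.2 -0.7] q [ 0.05  0.52  0.74  1.89 -0.44  0.9   1.28]
-> [   1.   169.9 -650. ] turn -2.121
```

View pics/c26.png

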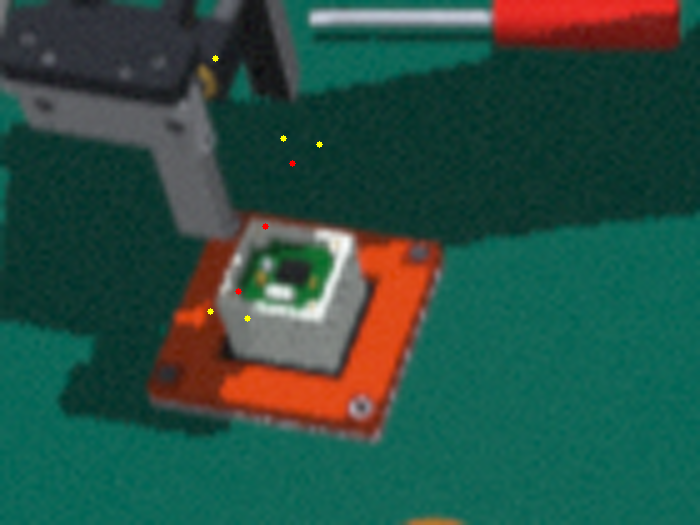

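Emit:
carry_out([
  [[64,0,12,-47,0.1],[64,0,24,-93,0.2],[64,0,36,-140,0.3],[64,0,49,-186,0.4],[64,0,61,-233,0.5],[64,0,73,-279,0.6],[64,0,85,-325,0.7],[64,0,97,-372,0.8],[64,0,97,-372,0.8],[64,0,97,-372,0.8]],
])

```text
time: 27.3
ee_pos: [0.4279, 0.0398, 0.0646]
tcp_rot: [1.58, 0.916, -1.582]
contact_force: [-0.6, -0.2, 0.5]
gripper_width: 0.0641
```

```bash
python3 g.py 424 324.4 65 -42.7
```

```text
t 27.3 tcp [427.9  39.8  64.6] psi -29.81 tilt [-0.001 -0.001 -1.   ] w 64.1 F [-0.6 -0.2  0.5] q [-1.03  0.36  1.02  2.2  -0.43  0.8  -0.25]
-> [  -0.6 -144.8 -245. ] turn 0.225
```

Emit:
carry_out([
  [[64,0,-24,-41,0.04],[64,0,-48,-82,0.08],[64,0,-72,-122,0.12],[64,0,-96,-163,0.16],[64,0,-120,-204,0.2],[64,0,-145,-245,0.225],[64,0,-145,-245,0.225],[64,0,-145,-245,0.225],[64,0,-145,-245,0.225]],
])

```text
time: 28.2
ee_pos: [0.4264, 0.3201, 0.0651]
tcp_rot: [1.737, 0.753, -1.738]
contact_force: [-0.3, 0.6, 0.1]
gripper_width: 0.0639
```

```bash
python3 look.py pics/c27.png 420 190 560 310; python3 g.py 424 324.4 -24 -42.7
```

```text
[0.42640789 0.32023015 0.0652392 ] 0.06398002341061874
[[492.5, 253.0], [476.8, 258.1], [507.9, 247.8], [468.6, 256.5], [472.7, 263.9], [511.8, 242.3], [516.1, 249.5], [508.7, 225.9]]
t 28.25 tcp [426.4 320.2  65.2] psi -43.11 tilt [-0. -0. -1.] w 64.0 F [0.2 0.4 0.5] q [-1.45  0.57  0.97  1.96 -0.59  0.93 -0.93]
-> [89.2 -4.6 -1.4] turn -0.007
```

View pics/c27.png

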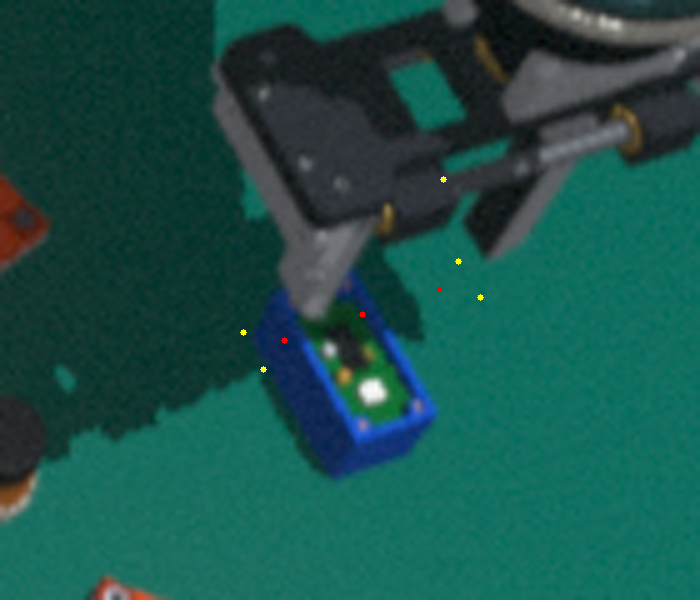

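Emit:
carry_out([
  [[74,20,-4.6,-1.4,-0.007],[74,40,-4.6,-1.4,-0.007],[74,40,-4.6,-1.4,-0.007],[74,40,-4.6,-1.4,-0.007]],
])

```text
time: 28.65
ee_pos: [0.424, 0.3253, 0.0259]
tcp_rot: [1.733, 0.759, -1.733]
contact_force: [0.9, 0.7, 0.3]
gripper_width: 0.0739
```

```bash
python3 look.py pics/c28.png 420 190 560 310; python3 g.py 424 324.4 -24 -42.7
```

```text
[0.42410276 0.32570947 0.02623776] 0.074166515117357
[[489.8, 262.8], [472.3, 268.8], [507.1, 256.9], [464.4, 267.3], [468.4, 274.5], [510.8, 251.5], [515.0, 258.5], [505.3, 237.6]]
t 28.7 tcp [424.1 325.7  26.2] psi -42.65 tilt [ 0.001  0.    -1.   ] w 74.2 F [ 0.3  0.2 -0.2] q [-1.41  0.63  0.91  1.98 -0.66  0.86 -0.88]
-> [50.2  0.8  1.1] turn 0.001
```

View pics/c28.png

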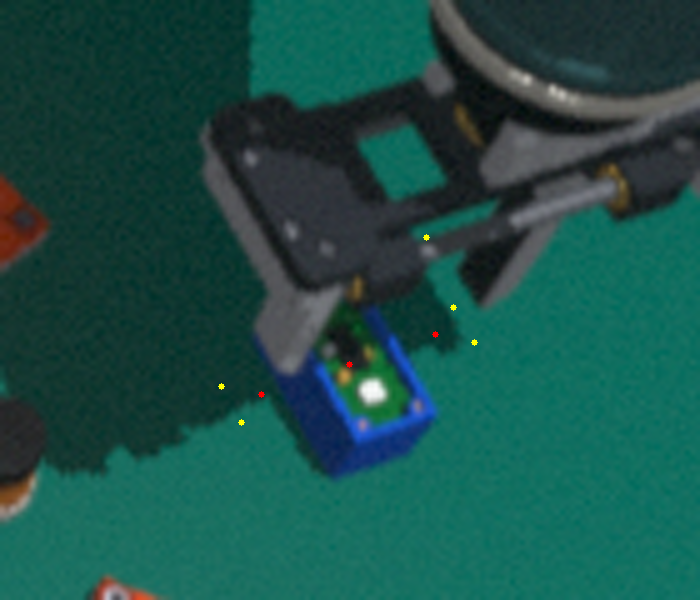

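Emit:
carry_out([
  [[74,15,0.5,1,0],[74,30,0.5,1,0],[74,42,0.5,1,0],[74,50,0.5,1,0],[74,50,0.5,1,0]],
])

```text
time: 29.2
ee_pos: [0.4227, 0.3247, -0.0258]
tcp_rot: [1.73, 0.76, -1.733]
contact_force: [0.7, -0.5, 0.0]
gripper_width: 0.0737
```

```bash
python3 look.py pics/c29.png 420 190 560 310; python3 g.py 424 324.4 -24 -42.7
```

```text
[ 0.42306107  0.32486077 -0.02509147] 0.07414674383911464
[[482.3, 274.0], [465.6, 279.9], [498.9, 268.3], [458.0, 278.4], [461.7, 285.4], [502.5, 263.0], [506.5, 269.8], [496.6, 250.9]]
t 29.25 tcp [423.1 324.9 -25.1] psi -42.59 tilt [-0.    -0.001 -1.   ] w 74.1 F [ 0.9 -0.7 -0. ] q [-1.35  0.7   0.83  2.   -0.74  0.78 -0.82]
-> [-1.1  1.  -0.3] turn 0.002
```

View pics/c29.png

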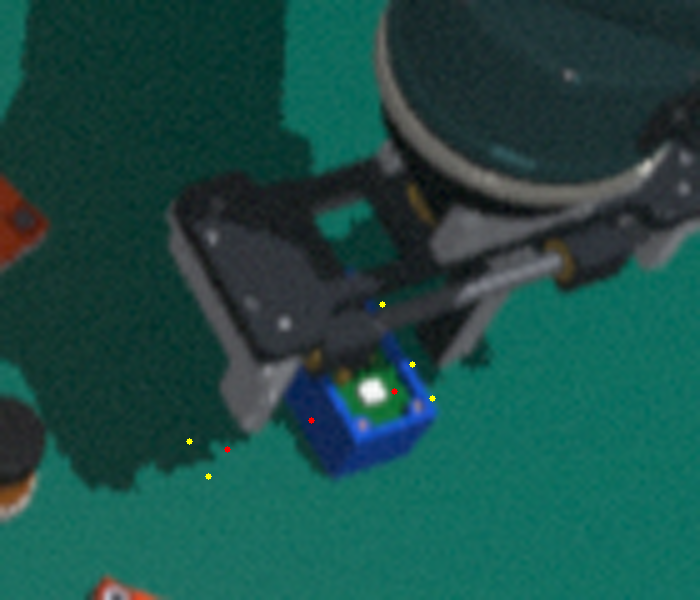

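Straddling the box. Close.

Emit:
carry_out([
  [[56,-1,0,0,0],[46,-1,0,0,0],[40,-1,0,0,0],[30,-1,0,0,0],[30,-1,0,0,0],[30,-1,0,0,0],[30,-1,0,0,0],[30,-1,0,0,0]],
])

```text
time: 30.05
ee_pos: [0.4231, 0.3253, -0.0236]
tcp_rot: [1.732, 0.761, -1.732]
contact_force: [-1.0, -0.3, 3.1]
gripper_width: 0.0337
```

```bash
python3 look.py pics/c30.png 420 190 560 310; python3 g.py 434.4 134.7 65 -114.2
```

```text
[ 0.42314026  0.32530563 -0.02357086] 0.03370348483770814
[[482.8, 273.8], [475.1, 276.5], [490.3, 271.2], [467.5, 275.0], [471.4, 281.9], [493.9, 265.8], [497.9, 272.7], [497.0, 250.6]]
t 30.1 tcp [423.1 325.3 -23.6] psi -42.57 tilt [ 0.  0. -1.] w 33.7 F [-1.1  0.4  3.5] q [-1.35  0.7   0.83  1.99 -0.74  0.78 -0.82]
-> [-88.6 137.2 132.7] turn 1.25
```

View pics/c30.png

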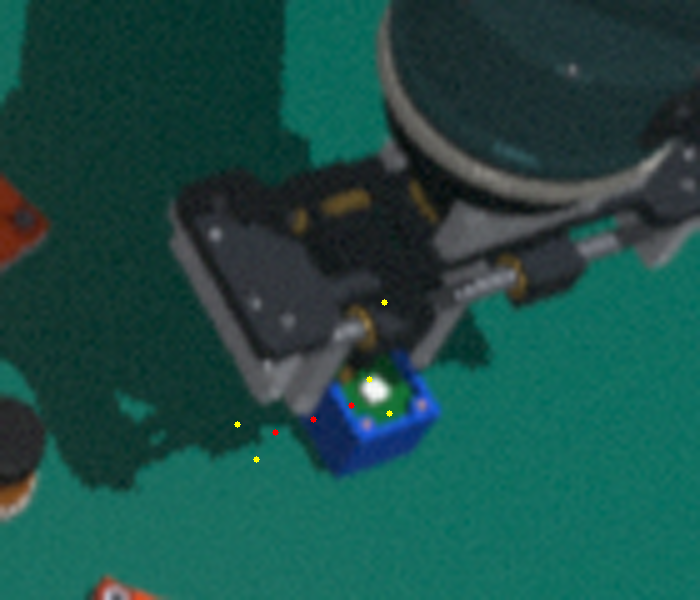

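Emit:
carry_out([
  [[30,-3,0,0,0],[30,-15,0,0,0],[30,-50,0,0,0],[30,-90,10,10,0.1],[30,-90,35,35,0.24],[30,-90,65,63,0.38],[30,-90,95,92,0.52],[30,-90,120,116,0.66],[30,-90,137,133,0.8],[30,-90,137,133,0.8]],
])

```text
time: 31.1
ee_pos: [0.434, 0.1319, 0.0671]
tcp_rot: [2.212, 0.021, -2.212]
contact_force: [-0.1, 0.4, -0.4]
gripper_width: 0.034
```

Emit:
carry_out([
  [[30,0,0,0,0.12],[30,0,0,0,0.24],[30,0,0,0,0.36],[30,0,0,0,0.45],[30,0,0,0,0.45],[30,0,0,0,0.45],[30,0,0,0,0.45]],
])

```text
time: 31.8
ee_pos: [0.434, 0.1349, 0.0665]
tcp_rot: [-1.99, 0.423, 1.99]
contact_force: [0.8, 1.0, -1.3]
gripper_width: 0.0336
```

```bash
python3 look.py pics/c31.png 320 150 460 270; python3 g.py 434.4 134.7 -15 -114.2
```

```text
[0.4340067  0.13486926 0.06648941] 0.03364735458555296
[[397.6, 215.8], [391.5, 209.9], [403.6, 221.8], [390.2, 203.4], [384.0, 207.8], [411.3, 224.0], [405.1, 228.5], [405.0, 186.5]]
t 31.85 tcp [434.  134.9  66.5] psi -114.05 tilt [ 0.  0. -1.] w 33.6 F [ 0.3  0.  -0.8] q [-1.34  0.55  1.23  2.14 -0.67  0.92 -1.71]
-> [81.5  0.  -0.4] turn 0.003
```

View pics/c31.png

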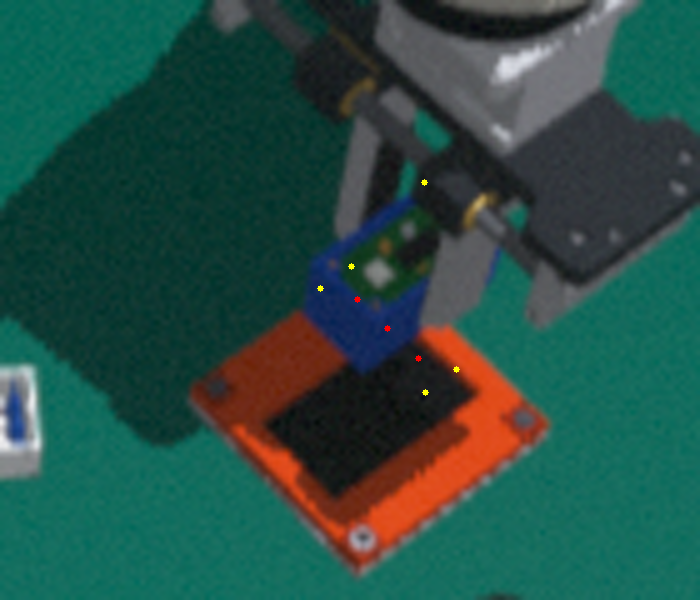

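Emit:
carry_out([
  [[30,25,0,0,0],[30,50,0,0,0],[30,70,0,0,0],[30,80,0,0,0],[30,80,0,0,0],[30,80,0,0,0]],
])

```text
time: 32.45
ee_pos: [0.4344, 0.1346, -0.013]
tcp_rot: [-1.989, 0.426, 1.988]
contact_force: [-0.0, -0.0, -0.3]
gripper_width: 0.0339
```

```bash
python3 look.py pics/c32.png 320 150 460 270; python3 g.py 434.4 134.7 -18.6 -114.2
```

```text
[ 0.43452955  0.13471392 -0.01286492] 0.0339414563628252
[[392.1, 236.7], [386.5, 230.9], [397.8, 242.4], [385.3, 224.7], [379.4, 228.9], [405.0, 244.6], [399.1, 248.9], [398.6, 211.0]]
t 32.5 tcp [434.5 134.7 -12.9] psi -114.18 tilt [ 0.001  0.    -1.   ] w 33.9 F [ 0.   0.5 -0.7] q [-1.18  0.66  1.02  2.18 -0.85  0.77 -1.58]
-> [5.7 0.1 0.1] turn 0.0
```

View pics/c32.png

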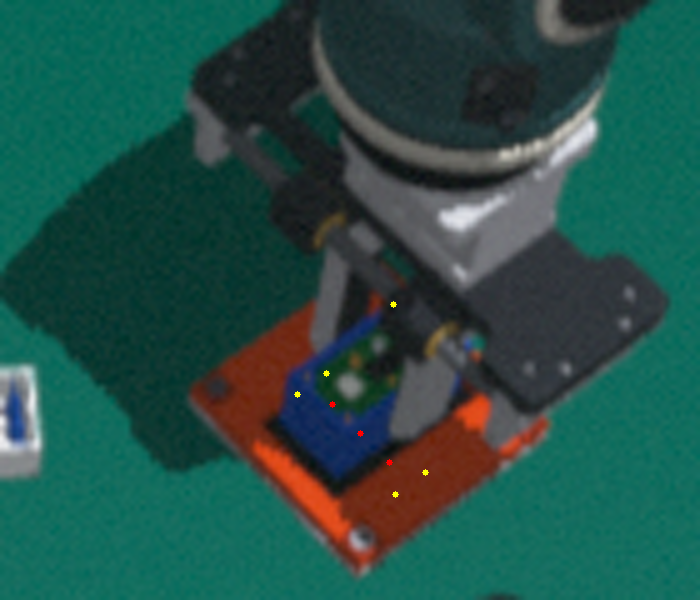

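Aligned. Lower to the floor in small steps.

Emit:
carry_out([
  [[30,1.5,0,0,0],[30,3,0,0,0],[30,4.5,0,0,0],[30,5.2,0,0,0],[30,5.2,0,0,0]],
])

```text
time: 33.0
ee_pos: [0.434, 0.1348, -0.0186]
tcp_rot: [-1.988, 0.426, 1.989]
contact_force: [-3.9, 1.2, 10.5]
gripper_width: 0.0341
```

Emit:
carry_out([
  [[30,0.7,0,0,0],[30,0.7,0,0,0]],
])

```text
time: 33.2
ee_pos: [0.4342, 0.1347, -0.0189]
tcp_rot: [-1.988, 0.425, 1.988]
contact_force: [-6.4, 0.8, 23.4]
gripper_width: 0.0341
```

Emit:
carry_out([
  [[30,-1.2,0,0,0],[36,-1.2,0,0,0],[42,-1.2,0,0,0],[60,-1.2,0,0,0],[60,-1.2,0,0,0],[60,-1.2,0,0,0],[60,-20,0,0,0],[60,-45,0,0,0],[60,-65,0,0,0],[60,-65,0,0,0]],
])

```text
time: 34.2
ee_pos: [0.435, 0.1351, 0.0471]
tcp_rot: [-1.99, 0.424, 1.986]
contact_force: [0.7, 0.6, -0.1]
gripper_width: 0.0598
```

```bash
python3 look.py pics/c33.png 320 150 460 270; python3 g.py 259 569 130 -42
```

```text
[0.43439057 0.13519827 0.0459414 ] 0.059402838620767194
[[396.2, 221.6], [385.9, 211.4], [406.8, 232.1], [384.6, 205.0], [378.5, 209.3], [414.4, 234.3], [408.2, 238.9], [403.4, 193.3]]
t 34.25 tcp [434.4 135.2  45.9] psi -114.15 tilt [ 0.001  0.001 -1.   ] w 59.4 F [-0.1 -0.9 -0.5] q [-1.3   0.57  1.17  2.16 -0.71  0.87 -1.68]
-> [ -83.8 -324.2  337.5] turn -1.259
```

View pics/c33.png

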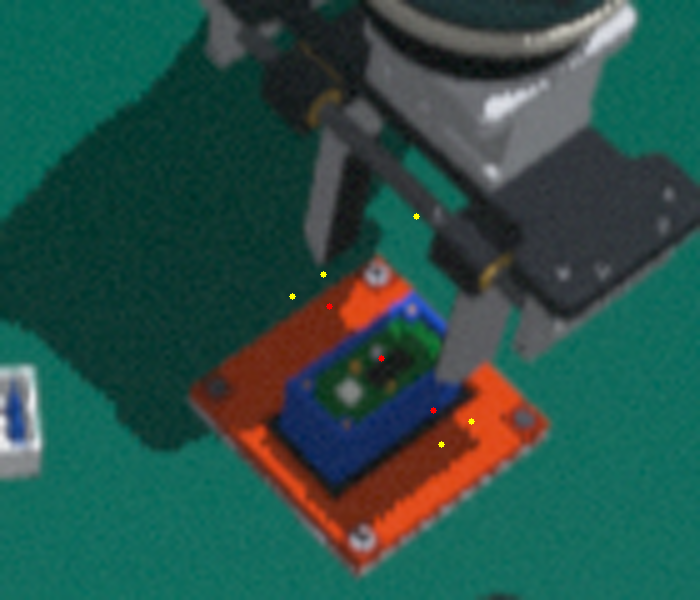

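Emit:
carry_out([
  [[60,0,0,0,-0.14],[60,0,0,0,-0.28],[60,-5,-15,15,-0.42],[60,-10,-45,47,-0.56],[60,-15,-75,78,-0.7],[60,-20,-105,110,-0.84],[60,-25,-135,141,-0.98],[60,-30,-165,172,-1.12],[60,-35,-195,203,-1.26],[60,-35,-195,203,-1.26]],
])

```text
time: 35.25
ee_pos: [0.3258, 0.4007, 0.0798]
tcp_rot: [1.717, 0.779, -1.718]
contact_force: [0.7, -1.2, 0.6]
gripper_width: 0.06
```

```bash
python3 g.py 259 569 130 -42
```

```text
t 35.25 tcp [325.8 400.7  79.8] psi -41.28 tilt [-0.001  0.001 -1.   ] w 60.0 F [ 0.7 -1.2  0.6] q [-1.65  0.46  0.88  1.99 -0.46  0.9  -1.25]
-> [ -50.  -161.3  -82.4] turn 0.012
```

Emit:
carry_out([
  [[60,-15,-40,-20,0],[60,-30,-80,-40,0],[60,-45,-120,-60,0],[60,-50,-160,-82,0],[60,-50,-160,-82,0],[60,-50,-160,-82,0]],
])

```text
time: 35.85
ee_pos: [0.2643, 0.5636, 0.129]
tcp_rot: [1.723, 0.767, -1.725]
contact_force: [0.3, -0.4, 0.2]
gripper_width: 0.0602
```

```bash
python3 - <<'E'
from h import *
a=arm.read_camera("top"); b=arm.read_camera("scene"); cv2.imwrite("pics/top_f.png",a[:,:,::-1]); cv2.imwrite("pics/scene_f.png",b[:,:,::-1])
def sheet(im,cs,fn):
    t=[cv2.resize(im[y-36:y+36,x-36:x+36,::-1],(288,288),interpolation=cv2.INTER_CUBIC) for x,y in cs]
    cv2.imwrite(fn,np.vstack([np.hstack(t[:2]),np.hstack(t[2:])]))
sheet(a,[(161,218),(384,218),(255,298),(508,302)],"pics/ft.png")
sheet(b,[(458,341),(245,245),(394,232),(189,144)],"pics/fs.png")
E
python3 g.py
```

```text
t 35.95 tcp [265.4 562.4 129.6] psi -42.09 tilt [-0.    -0.001 -1.   ] w 60.0 F [ 1.  -0.   0.6] q [-1.78  0.59  0.85  1.68 -0.48  1.1  -1.52]
```

View pics/top_f.png

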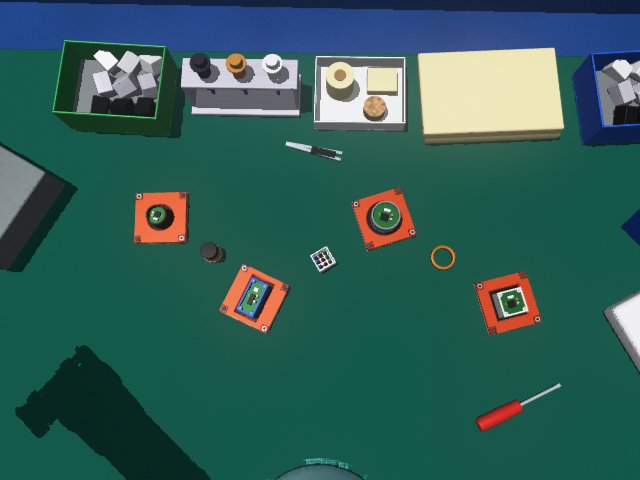

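View pics/ft.png

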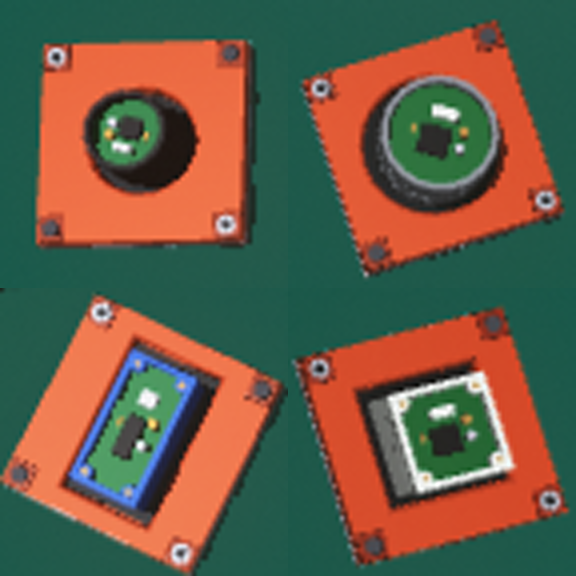

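View pics/fs.png

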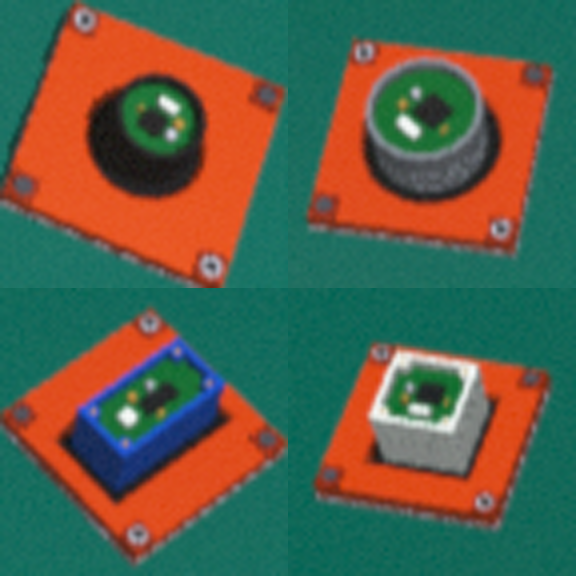

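Run:
```python
from h import *
def px(c,t): return np.array(c)-36+(np.array(t,float)+.5)/4-.5
D={"large":(.041,(384,218),[(153.5,132)],(245,245),[(135,108)],(595.4,-111.4)),
"small":(.034,(161,218),[(130.5,133.5)],(458,341),[(155.5,118.5)],(588.4,326.2)),
"square":(.041,(508,302),[(102,105),(197,83),(224,179),(127,205)],(189,144),[(112,63),(199,76),(171,146),(83,132)],(436.3,-346.3)),
"oblong":(.041,(255,298),[(133,59),(200,94),(145,224),(75,190)],(394,232),[(180,52),(224,95),(123,172),(78,119)],(434.4,134.7))}
for k,(z,c1,t1,c2,t2,f) in D.items():
  for n,c,t in(("top",c1,t1),("scene",c2,t2)):
    P=back(n,px(c,t),z)[:,:2]*1000; o=[k,n,"off",(P.mean(0)-f).round(1)]
    if len(P)==4:
        e=np.roll(P,-1,0)-P; o+=[np.degrees(np.arctan2(e[:,1],e[:,0])).round(1),np.linalg.norm(e,axis=1).round(1)]
    print(*o)
```

```text
large top off [-1.2 -1.9]
large scene off [-0.1 -1.4]
small top off [-1.7 -1.4]
small scene off [-1.7 -1.5]
square top off [-1.2  0.9] [ -75.8 -166.4  106.1   12.4] [45.3 45.2 46.3 46.7]
square scene off [-1.2  3.5] [ 106.9   15.5  -73.6 -164.3] [48.1 48.4 47.9 48. ]
oblong top off [-1.8 -2.8] [-116.2  159.3   65.8  -21.4] [35.6 64.8 36.3 66. ]
oblong scene off [ 0.1 -0.2] [  65.7  -23.  -118.5  153.7] [31.4 67.2 35.3 64.7]
```

Run:
```python
from rig import arm
print(arm.job_done())
```

```text
the job is handed in; nothing more can be done
None
```

All four housings are in their matching fixtures, open side up, and I handed the job in at about 36 s of the 99 s allowed.

**How it went:** I found the poses with both cameras and loaded the housings in the order large round, small round, square, oblong. Each was lowered in small steps until floor contact showed at the expected 5 mm height, then released.

**Disagreement with the given data:** The fingertips are about 37 mm higher than the reported tool position. My first try at the large round closed above it without touching anything. I then measured the offset by touching the bench beside it and corrected every later move.

**Force reading to note:** That bench touch reached about 51 N in z (about 56 N in total), because I sent three press steps without checking between them. It was below the 120 N wrist limit. It was on the fingertips rather than the gripper body, as far as the picture showed. I cannot confirm how the 40 N body limit treats it.

**Last checks, both cameras:**
- **Centring:** the offsets from the pocket centres came out at about 1–4 mm, within the 6 mm of play. The cameras disagreed by up to about 3 mm on the square and the oblong.
- **Alignment:** the square and oblong sides are in line with their pockets to within reading noise of a few degrees.
- **Surroundings:** the jar and the tip box stand in the same place as in the first picture, and the arm was clear of everything.

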